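# Load the bench warmer for the next test batch

## Robot

A 6-joint arm with a two-finger parallel gripper is mounted at the origin on the work surface. World frame = base frame: x ahead of the robot, y to its left, z up, the work surface at z = 0. Lengths are in m, angles in degrees, forces in N, time in s.
With the tool pointing down it reaches from about 0.4 to 0.825 m from the base axis. Payload 7 kg.
Tool frame: the origin (TCP) lies on the centre line of the jaws, within the pads' length; the fingertips stand 11 mm ahead of it and the grasp point (between the pads) lies 8 mm behind it; z points along the fingers, y is the direction in which the jaws open and shut (so a half turn about z gives the same grasp; the last joint's range is limited). The gripper opens to 88 mm and grips with 3 to 60 N. Pads are 19 mm wide; open, the fingers measure 130 mm over their backs; the gripper's body (78 mm by 193 mm) begins 47 mm behind the grasp point.
Start: joints at [16.507, 20.546, 0.682, 0, -70.136, -16.507], TCP at [0.675, -0, 0.238] pointing down, gripper open.
Joint ranges: [-176.03, 176.03], [-82.01, 121.73], [-58.28, 71.71], [-173.87, 95.51], [-174.79, -0.11], [-173.66, 173.66]. Speed limits (degrees/s): [136.94, 136.94, 172.46, 180, 180, 180].

## Interface

Orientations are given as [roll, pitch, yaw] about the fixed x, y, z axes, in that order (R = Rz(yaw) Ry(pitch) Rx(roll)).
In Python, from plant import ctrl, cams, order gives the robot as it stands.
- The arm moves only by the tool jog_arm, never from a script. Its argument "motion" is a list of rows, each an object with "offset": the shift along the tool's x, y, z in mm, a list of three; "roll": the turn about the tool's z in rad; "hand": the finger opening in mm, from 0 to 87.6. A call has 1 to 20 rows; each row is the pose to reach, as a shift and turn from the pose commanded when the call began, along the tool's axes at that moment; what a row does not reach only later rows make up. A row lasts 1/12 s, in which the tool goes at most 41.7 mm and 7.16 degrees, less where a joint would pass 70% of its speed; a pose out of reach is approached as far as the arm can. A call with a gripper value outside its range is refused whole. The fingers move at their own pace and stop on an object; the grip force is fixed at half the most. Time passes only in rows, so rows that repeat a pose let the fingers close. It gives the time, the measured TCP pose, the force and the opening at its end, in the units of the state.
- ctrl.get_obs(): the state, without advancing time (a new reading comes with each control period).
- cams.snapshot(name): name is "scene" or "side" or "wrist"; returns a dict with "img" (384x512x3 uint8, red, green, blue), "K" (3x3 intrinsics, pixels), "cam_to_world" (4x4, takes a point from camera to world coordinates); the wrist camera has in their place "T_tool_cam" (4x4, takes a point from camera to tool coordinates, whose origin is the TCP and whose axes are the flange's). Camera axes: x right, y down, z forward; pixel columns grow to the right and rows downward; lengths in m; the calibration is good to about 2 mm. A picture is of the moment at which its call begins: read the wrist's pose just before it. There is no depth.
- order.close_job(): hands the job in, once; it reports no verdict.
The state is a dict: "clock": time; "joint_pos": joint angles; "qvel": joint speeds; "tau": joint torques, N m; "tool_pos": TCP position; "orientation": TCP orientation; "force": force on the tool from outside, world axes, zero at the start; "moment": the same for the moment, N m; "opening": finger opening in m.
Only numpy, scipy, OpenCV 4.12 (cv2) and the standard library are available. Lean on these libraries where they do the work, as an engineer would, in place of code of your own. Each camera call takes 0.05 s, during which the arm holds its last target. There are 200 camera calls.

## Task

Get the bench warmer ready for the next batch of tests: stand every toppled buffer bottle upright on its blue mat, and lay exactly three of the four test cartridges face up, flat and side by side on the metal lane between the yellow ribs, leaving the fourth on the table. Once everything is loaded, turn the dial so that its white pointer is at the red mark. Leave the other things on the table where they are.

Things in the scene. Friction and masses are not known exactly. Their poses are not given: they have to be found in the camera images.
- bottle0: white square buffer bottle, green band, orange cap: body 48 x 48 mm, 74 mm long, then a 22 mm neck to 88 mm and the 28 mm cap to 110 mm; 120 g, heavy at the bottom. Origin: centre of its base; +z runs from base to cap, x and y normal to its flat sides. Starts toppled, lying on a flat side on the table, cap more or less towards the robot or its left. 2 to 4 bottles are there; an absent one is None
- bottle1: white square buffer bottle, green band, orange cap: body 48 x 48 mm, 74 mm long, then a 22 mm neck to 88 mm and the 28 mm cap to 110 mm; 120 g, heavy at the bottom. Origin: centre of its base; +z runs from base to cap, x and y normal to its flat sides. Starts toppled, lying on a flat side on the table, cap more or less towards the robot or its left. 2 to 4 bottles are there; an absent one is None
- bottle2: white square buffer bottle, green band, orange cap: body 48 x 48 mm, 74 mm long, then a 22 mm neck to 88 mm and the 28 mm cap to 110 mm; 120 g, heavy at the bottom. Origin: centre of its base; +z runs from base to cap, x and y normal to its flat sides. Starts toppled, lying on a flat side on the table, cap more or less towards the robot or its left. 2 to 4 bottles are there; an absent one is None
- bottle3: white square buffer bottle, green band, orange cap: body 48 x 48 mm, 74 mm long, then a 22 mm neck to 88 mm and the 28 mm cap to 110 mm; 120 g, heavy at the bottom. Origin: centre of its base; +z runs from base to cap, x and y normal to its flat sides. Starts toppled, lying on a flat side on the table, cap more or less towards the robot or its left. 2 to 4 bottles are there; an absent one is None
- cartridge0: a grey flat test cartridge, 70 x 30 x 20 mm (x, y, z), about 40 g, black window and red port on its top face. Origin: centre of its underside; x along its length, z up out of the top face. It starts lying face up on the table
- cartridge1: a grey flat test cartridge, 70 x 30 x 20 mm (x, y, z), about 40 g, black window and red port on its top face. Origin: centre of its underside; x along its length, z up out of the top face. It starts lying face up on the table
- cartridge2: a grey flat test cartridge, 70 x 30 x 20 mm (x, y, z), about 40 g, black window and red port on its top face. Origin: centre of its underside; x along its length, z up out of the top face. It starts lying face up on the table
- cartridge3: a grey flat test cartridge, 70 x 30 x 20 mm (x, y, z), about 40 g, black window and red port on its top face. Origin: centre of its underside; x along its length, z up out of the top face. It starts lying face up on the table
- mat (a point): centre of the bench warmer's blue mat, on its surface 30 mm above the table. The warmer is a fixed white slab 200 mm (x) by 430 mm (y) with, in a row along y, mat, metal lane and dial panel. Mat 190 mm (x) by 200 mm (y), flat, rimless but for a yellow rib at its +y side; z up, x away from the robot
- lane (a point): centre of the metal lane beside the mat, on its surface 30 mm above the table; 190 mm (x) by about 100 mm (y), bounded at both y sides by a yellow rib 9 mm wide and 8 mm high, open at front and back; same axes as the mat
- dial_grip (a point): point on the dial's upright axis at gripping height, 67 mm above the table. The dial is a black 56 mm disc with a grip bar 54 mm long (point x), 14 mm thick (y), from 23 mm below to 9 mm above this point. The white pointer on the bar's top runs from the axis to the point's -x; the point turns with the dial
- dial (a joint): dial angle in rad, 0 to 4.2, growing clockwise seen from above. At 0 the pointer faces the warmer's front (its -x). Seven marks stand round it, every 0.6 rad from 0; the longer red mark is the fifth, at 2.4 rad. Light friction (0.03 N m); stays where it is left; starts between 0 and 0.9
- spray: bystander: white spray bottle with green label, 60 mm diameter, 192 mm tall; origin at its base; leave it
- forms: bystander: stack of paper forms with a yellow note, 210 x 110 x 30 mm; origin under its centre; leave it
- marker: bystander: black marker pen lying on the table, 130 x 13 mm; origin under its centre; leave it
- roll: bystander: paper label roll lying flat, 90 mm diameter, 50 mm tall; origin under its centre; leave it
- sanitiser: bystander: clear jar with blue cap, 60 mm diameter, 150 mm tall; origin at its base; leave it
Not all that is in view belongs to the job. Leave any brown or turquoise look-alike of the bottle0 alone.

How it is judged (in metres and radians):
On the way, in this order (a step that is already met when the one before it is completed fails the run):
1. all bottles stand upright on the blue mat and exactly three cartridges lie on the lane, the fourth on the table (angle between each of bottle0, bottle1, bottle2, bottle3's own z axis and vertical below 0.1 rad and x of bottle0 in the frame of mat between -0.076 and 0.076 m and y of bottle0 in the frame of mat between -0.081 and 0.081 m and z of bottle0 in the frame of mat between -0.005 and 0.006 m and linear speed of each of bottle0, bottle1, bottle2, bottle3 below 0.03 m/s and x of bottle1 in the frame of mat between -0.076 and 0.076 m and y of bottle1 in the frame of mat between -0.081 and 0.081 m and z of bottle1 in the frame of mat between -0.005 and 0.006 m and x of bottle2 in the frame of mat between -0.076 and 0.076 m and y of bottle2 in the frame of mat between -0.081 and 0.081 m and z of bottle2 in the frame of mat between -0.005 and 0.006 m and x of bottle3 in the frame of mat between -0.076 and 0.076 m and y of bottle3 in the frame of mat between -0.081 and 0.081 m and z of bottle3 in the frame of mat between -0.005 and 0.006 m and ((height (world z) of cartridge0 below 0.012 m and (angle between cartridge1's own z axis and vertical below 0.12 rad and x of cartridge1 in the frame of lane between -0.09 and 0.09 m and y of cartridge1 in the frame of lane between -0.038 and 0.038 m and z of cartridge1 in the frame of lane between -0.005 and 0.006 m and linear speed of cartridge1 below 0.03 m/s) and (angle between cartridge2's own z axis and vertical below 0.12 rad and x of cartridge2 in the frame of lane between -0.09 and 0.09 m and y of cartridge2 in the frame of lane between -0.038 and 0.038 m and z of cartridge2 in the frame of lane between -0.005 and 0.006 m and linear speed of cartridge2 below 0.03 m/s) and (angle between cartridge3's own z axis and vertical below 0.12 rad and x of cartridge3 in the frame of lane between -0.09 and 0.09 m and y of cartridge3 in the frame of lane between -0.038 and 0.038 m and z of cartridge3 in the frame of lane between -0.005 and 0.006 m and linear speed of cartridge3 below 0.03 m/s)) or ((angle between cartridge0's own z axis and vertical below 0.12 rad and x of cartridge0 in the frame of lane between -0.09 and 0.09 m and y of cartridge0 in the frame of lane between -0.038 and 0.038 m and z of cartridge0 in the frame of lane between -0.005 and 0.006 m and linear speed of cartridge0 below 0.03 m/s) and height (world z) of cartridge1 below 0.012 m and (angle between cartridge2's own z axis and vertical below 0.12 rad and x of cartridge2 in the frame of lane between -0.09 and 0.09 m and y of cartridge2 in the frame of lane between -0.038 and 0.038 m and z of cartridge2 in the frame of lane between -0.005 and 0.006 m and linear speed of cartridge2 below 0.03 m/s) and (angle between cartridge3's own z axis and vertical below 0.12 rad and x of cartridge3 in the frame of lane between -0.09 and 0.09 m and y of cartridge3 in the frame of lane between -0.038 and 0.038 m and z of cartridge3 in the frame of lane between -0.005 and 0.006 m and linear speed of cartridge3 below 0.03 m/s)) or ((angle between cartridge0's own z axis and vertical below 0.12 rad and x of cartridge0 in the frame of lane between -0.09 and 0.09 m and y of cartridge0 in the frame of lane between -0.038 and 0.038 m and z of cartridge0 in the frame of lane between -0.005 and 0.006 m and linear speed of cartridge0 below 0.03 m/s) and (angle between cartridge1's own z axis and vertical below 0.12 rad and x of cartridge1 in the frame of lane between -0.09 and 0.09 m and y of cartridge1 in the frame of lane between -0.038 and 0.038 m and z of cartridge1 in the frame of lane between -0.005 and 0.006 m and linear speed of cartridge1 below 0.03 m/s) and height (world z) of cartridge2 below 0.012 m and (angle between cartridge3's own z axis and vertical below 0.12 rad and x of cartridge3 in the frame of lane between -0.09 and 0.09 m and y of cartridge3 in the frame of lane between -0.038 and 0.038 m and z of cartridge3 in the frame of lane between -0.005 and 0.006 m and linear speed of cartridge3 below 0.03 m/s)) or ((angle between cartridge0's own z axis and vertical below 0.12 rad and x of cartridge0 in the frame of lane between -0.09 and 0.09 m and y of cartridge0 in the frame of lane between -0.038 and 0.038 m and z of cartridge0 in the frame of lane between -0.005 and 0.006 m and linear speed of cartridge0 below 0.03 m/s) and (angle between cartridge1's own z axis and vertical below 0.12 rad and x of cartridge1 in the frame of lane between -0.09 and 0.09 m and y of cartridge1 in the frame of lane between -0.038 and 0.038 m and z of cartridge1 in the frame of lane between -0.005 and 0.006 m and linear speed of cartridge1 below 0.03 m/s) and (angle between cartridge2's own z axis and vertical below 0.12 rad and x of cartridge2 in the frame of lane between -0.09 and 0.09 m and y of cartridge2 in the frame of lane between -0.038 and 0.038 m and z of cartridge2 in the frame of lane between -0.005 and 0.006 m and linear speed of cartridge2 below 0.03 m/s) and height (world z) of cartridge3 below 0.012 m))), for 0.2 s.
2. then the dial's pointer is at the red mark (value of joint dial between 2.25 and 2.55 rad), for 0.2 s.
At the end, for the whole second after the job is handed in: Every bottle upright (0.1 rad), still, axis within 76 mm (x), 81 mm (y) of the mat's centre; exactly three cartridges flat, face up (0.12 rad) on the lane floor, centres within 90 mm (x), 38 mm (y) of its centre; the fourth on the table; dial 2.4 rad within 0.15; bystanders not moved (all of step 1 and all of step 2); the robot touches nothing.
It fails at once if a bystander is pushed more than 30 mm or knocked over (distance of any of spray, forms, marker, roll, sanitiser from where it was at the start of the episode above 0.03 m or angle between any of spray, forms, marker, roll, sanitiser's own z axis and vertical above 0.5 rad).
Of bottle0, bottle1, bottle2, bottle3 only 2 to 4 are there at a start; the rules pass over those that are not, and their reading is None.
At some moment in a run one of bottle0, bottle1, bottle2, bottle3, cartridge0, cartridge1, cartridge2, cartridge3 may be knocked a few centimetres aside while the robot is not near it.
Once in a run the grip may slacken for a moment while it holds something.
It also fails if it takes over 210 s, if anything falls off the work surface, if the arm or the gripper's body presses on something with over 40 N, if the wrist force passes 120 N, or if a joint passes its speed limit or range.

## Working session

There is one attempt and no reset: what is moved stays moved. The work goes in short steps, Python scripts to look and compute and a tool call to move; the robot and the scene stay as the last step left them, time stands still between calls to the robot, and variables do not carry over. Pictures are saved under pics/ and viewed, about 12 in all and at most 16, crops included, and the job is handed in when it is done.

Besides the shell and the picture viewer there is one more tool, called after "Call:" as name(argument=value, ...) on one line, values as JSON. jog_arm: Moves the arm, as the interface text tells. Its arguments: {"type":"object","properties":{"motion":{"type":"array"}},"required":["motion"]}

```bash
mkdir -p pics; ls
cat > h.py <<'E'
import numpy as np, cv2
from scipy.spatial.transform import Rotation as R
from plant import ctrl, cams, order
def snap(n,f=None):
    o=ctrl.get_obs(); s=cams.snapshot(n)
    if n=='wrist':
        T=np.eye(4);T[:3,:3]=R.from_euler('xyz',o['orientation'],degrees=True).as_matrix();T[:3,3]=o['tool_pos']
        s['cam_to_world']=T@np.array(s['T_tool_cam'])
    if f:
        cv2.imwrite('pics/'+f+'.png',s['img'][:,:,::-1]); np.savez('pics/'+f+'.npz',K=s['K'],C=s['cam_to_world'])
    return s
def px2w(f,uv,z):
    d=np.load('pics/'+f+'.npz');K,C=d['K'],d['C'];out=[]
    uv=np.atleast_2d(uv); z=np.broadcast_to(z,len(uv))
    for (u,v),h in zip(uv,z):
        r=C[:3,:3]@np.linalg.inv(K)@[u,v,1]; t=(h-C[2,3])/r[2]; out.append(C[:3,3]+t*r)
    return np.array(out)
def w2px(f,P):
    d=np.load('pics/'+f+'.npz');K,C=d['K'],d['C']
    p=(np.atleast_2d(P)-C[:3,3])@C[:3,:3]; p=p@K.T; return p[:,:2]/p[:,2:]
E
python3 - <<'E'
from h import *
for n in('scene','side','wrist'):
    s=snap(n,n+'0'); print(n,np.round(s['cam_to_world'],3).tolist(),np.round(s['K'],1).tolist())
    im=cv2.imread(f'pics/{n}0.png'); cv2.imwrite(f'pics/{n}0b.png',cv2.resize(im,(800,600),interpolation=cv2.INTER_CUBIC))
print(ctrl.get_obs())
E
```

```text
pics
scene [[0.797, 0.501, -0.336, 0.98], [0.603, -0.676, 0.424, -0.596], [-0.015, -0.541, -0.841, 1.296], [0.0, 0.0, 0.0, 1.0]] [[442.4, 0.0, 255.4], [0.0, 442.4, 194.0], [0.0, 0.0, 1.0]]
side [[-0.876, -0.241, 0.418, 0.005], [-0.483, 0.445, -0.754, 0.925], [-0.004, -0.863, -0.506, 0.668], [0.0, 0.0, 0.0, 1.0]] [[365.2, 0.0, 258.5], [0.0, 365.2, 189.9], [0.0, 0.0, 1.0]]
wrist [[-1.0, -0.0, -0.001, 0.674], [-0.0, 0.965, 0.264, -0.071], [0.001, 0.264, -0.965, 0.383], [0.0, 0.0, 0.0, 1.0]] [[276.9, 0.0, 255.8], [0.0, 276.9, 185.5], [0.0, 0.0, 1.0]]
{'clock': 0.15, 'joint_pos': array([ 1.65043472e+01,  2.05824475e+01,  6.44989653e-01, -1.39983345e-02,
       -7.01359960e+01, -1.65054311e+01]), 'qvel': array([ 0.0192337 , -0.06228037,  0.11149072,  0.04169755, -0.04340602,
        0.0319159 ]), 'tau': array([ 1.39394037e-04, -5.83274567e+01,  2.93289685e+01,  7.00122759e+00,
        8.75052094e-03, -9.76538854e-05]), 'tool_pos': array([ 6.74637047e-01, -6.18523254e-05,  2.36828582e-01]), 'orientation': array([ 1.79925834e+02, -8.25173622e-03, -9.00058435e+01]), 'force': array([-0.72219406, -0.27375835, -0.24363339]), 'moment': array([-0.02541468, -0.00553805, -0.00337665]), 'opening': 0.0875684664334703}
```

View pics/scene0b.png

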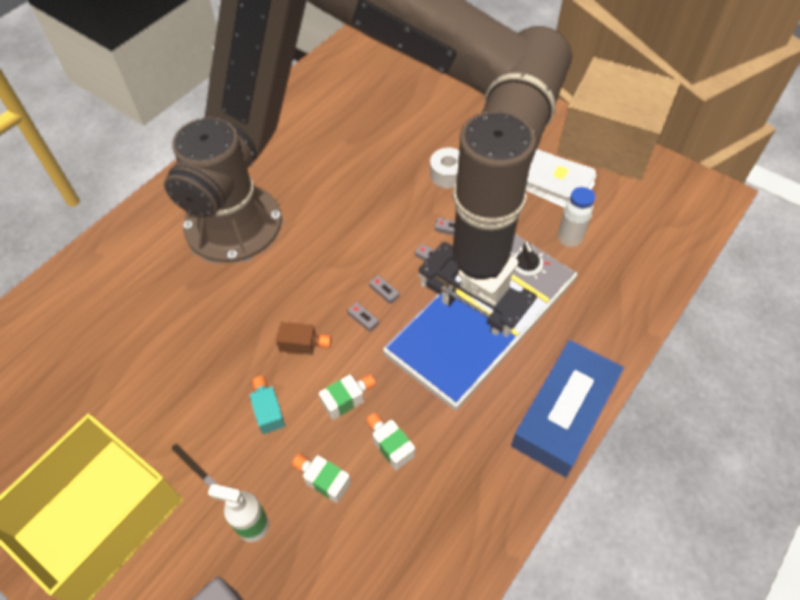

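View pics/side0b.png

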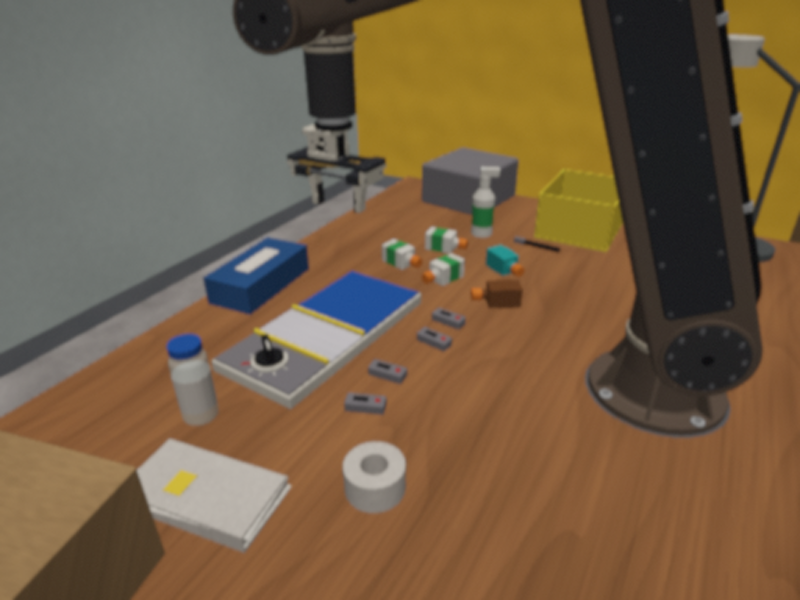

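Scene shows three green-band bottles at about (343,395), (393,442) and (325,478), and four cartridges at (384,288), (363,316), (425,252) and (446,227). The mat is at (455,345) and the dial at (528,258). The brown and teal bottles are decoys. Side view agrees.

Run:
```python
from h import *
np.set_printoptions(precision=3,suppress=True)
s=.64
f=lambda n,p,z:px2w(n,np.array(p)*s,z)
print('bottles body,cap A B C',f('scene0',[[343,397],[369,382],[395,445],[375,421],[327,480],[300,462]],.03))
print('side',f('side0',[[447,269],[429,276],[398,254],[416,261],[441,239],[462,243]],.03))
print('cart scene',f('scene0',[[384,288],[363,316],[425,252],[446,227]],.02))
print('cart side',f('side0',[[435,338],[448,317],[388,371],[366,402]],.02))
print('mat corners scene',f('scene0',[[385,350],[455,404],[576,272]],.03))
print('slab corners side',f('side0',[[215,362],[291,400],[420,293],[352,272]],.03))
print('dial side',f('side0',[[266,344]],.076),f('scene0',[[526,253]],.076))
print('lookalike',f('scene0',[[297,338],[324,341],[267,410],[260,383]],.03))
```

```text
bottles body,cap A B C [[ 0.518 -0.203  0.03 ]
 [ 0.539 -0.146  0.03 ]
 [ 0.663 -0.221  0.03 ]
 [ 0.601 -0.205  0.03 ]
 [ 0.602 -0.352  0.03 ]
 [ 0.539 -0.356  0.03 ]]
side [[ 0.505 -0.192  0.03 ]
 [ 0.527 -0.139  0.03 ]
 [ 0.649 -0.207  0.03 ]
 [ 0.591 -0.194  0.03 ]
 [ 0.593 -0.341  0.03 ]
 [ 0.533 -0.344  0.03 ]]
cart scene [[ 0.418  0.06   0.02 ]
 [ 0.426 -0.025  0.02 ]
 [ 0.433  0.195  0.02 ]
 [ 0.429  0.284  0.02 ]]
cart side [[ 0.408  0.072  0.02 ]
 [ 0.418 -0.012  0.02 ]
 [ 0.436  0.209  0.02 ]
 [ 0.426  0.301  0.02 ]]
mat corners scene [[ 0.52  -0.068  0.03 ]
 [ 0.707 -0.081  0.03 ]
 [ 0.741  0.344  0.03 ]]
slab corners side [[ 0.725  0.35   0.03 ]
 [ 0.534  0.367  0.03 ]
 [ 0.509 -0.058  0.03 ]
 [ 0.698 -0.07   0.03 ]]
dial side [[0.632 0.308 0.076]] [[0.636 0.29  0.076]]
lookalike [[ 0.353 -0.156  0.03 ]
 [ 0.403 -0.127  0.03 ]
 [ 0.415 -0.315  0.03 ]
 [ 0.362 -0.28   0.03 ]]
```

View pics/wrist0b.png

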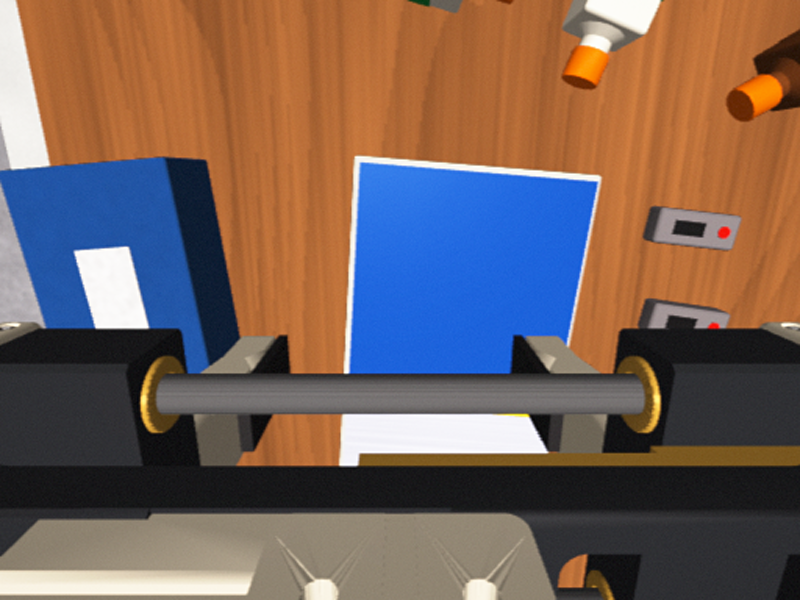

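Wrist view is sharp. The warmer's near corners are at (356,157) and (600,177), with bottle A's cap at (586,67). I'll move over the bottles.

Call:
jog_arm(motion=[{"offset": [40,35,0]},{"offset": [80,70,0]},{"offset": [110,75,0]},{"offset": [110,75,0]},{"offset": [110,75,0]}])

```text
$.motion[0]: bad value
```

Run:
```python
from h import *
np.set_printoptions(precision=4,suppress=True)
print('slab corners',px2w('wrist0',np.array([[356,157],[600,177]])*.64,.03))
snap('wrist','w1'); im=cv2.imread('pics/w1.png'); cv2.imwrite('pics/w1b.png',cv2.resize(im,(800,600),interpolation=cv2.INTER_CUBIC))
```

```text
slab corners [[ 0.7073 -0.0825  0.03  ]
 [ 0.5148 -0.0674  0.03  ]]
```

View pics/w1b.png

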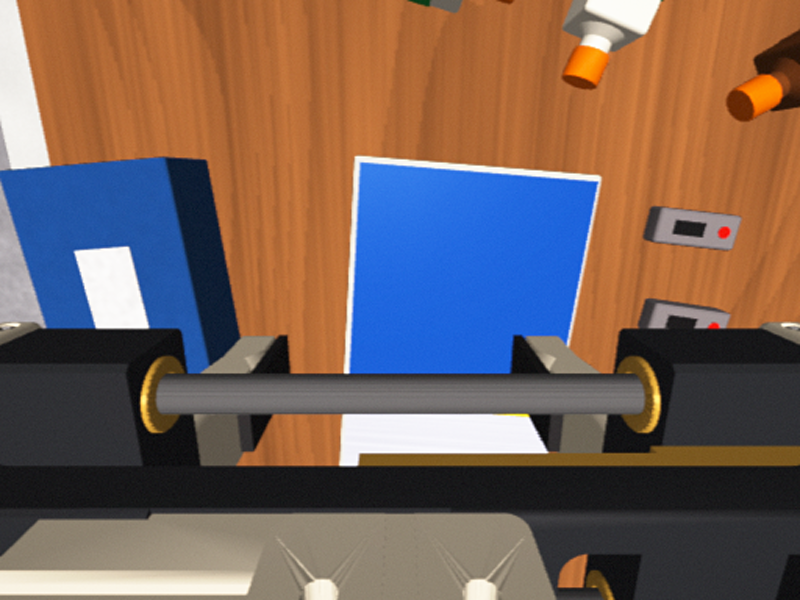

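Call:
jog_arm(motion=[{"offset": [40,35,0],"roll": 0,"hand": 60},{"offset": [80,70,0],"roll": 0,"hand": 60},{"offset": [110,75,0],"roll": 0,"hand": 60},{"offset": [110,75,0],"roll": 0,"hand": 60},{"offset": [110,75,0],"roll": 0,"hand": 60}])

```text
clock: 0.62
tool_pos: [0.5985, -0.1125, 0.238]
orientation: [-180.0, -0.0, -90.2]
force: [0.8, 0.3, -0.3]
opening: 0.0625
```

Run:
```python
from h import *
snap('wrist','w2'); im=cv2.imread('pics/w2.png')[:250]; cv2.imwrite('pics/w2b.png',cv2.resize(im,(800,391),interpolation=cv2.INTER_CUBIC))
```

```text
(no output)
```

View pics/w2b.png

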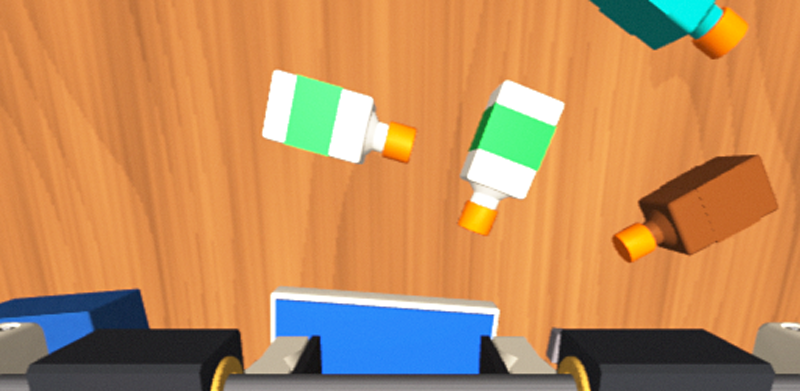

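Wrist view: bottle A's top face has corners at (507,81), (564,103), (529,197) and (468,178), with its cap at (479,217). Bottle B's corners are (280,71), (374,97), (361,160) and (266,136), with its cap at (401,142). Slab corners are at (272,290) and (497,306).

Run:
```python
from h import *
np.set_printoptions(precision=4,suppress=True)
s=.64
for n,c,cap in(('A',[[507,81],[564,103],[529,197],[468,178]],[479,219]),('B',[[280,71],[266,136],[361,160],[374,97]],[402,143])):
    p=px2w('w2',np.array(c)*s,.048)[:,:2]
    print(n,'sides',np.linalg.norm(p-np.roll(p,-1,0),axis=1))
    b=(p[0]+p[1])/2;t=(p[2]+p[3])/2;d=(t-b)/np.linalg.norm(t-b)
    print(' base',b,'yaw',np.degrees(np.arctan2(d[1],d[0])),'cap pred',b+.099*d,'cap px',px2w('w2',np.array(cap)*s,.030)[0])
print('slab',px2w('w2',np.array([[272,290],[497,306]])*s,.03))
```

```text
A sides [0.0445 0.0694 0.0491 0.0714]
 base [ 0.4996 -0.2387] yaw 71.20446415164187 cap pred [ 0.5315 -0.145 ] cap px [ 0.5329 -0.1466  0.03  ]
B sides [0.0456 0.0715 0.0446 0.0685]
 base [ 0.6887 -0.2312] yaw 165.82908655420357 cap pred [ 0.5927 -0.2069] cap px [ 0.5954 -0.2054  0.03  ]
slab [[ 0.7061 -0.0871  0.03  ]
 [ 0.514  -0.0724  0.03  ]]
```

Call:
jog_arm(motion=[{"offset": [17,33,0],"roll": 0.11,"hand": 60},{"offset": [34,66,0],"roll": 0.22,"hand": 60},{"offset": [34,66,30],"roll": 0.33,"hand": 60},{"offset": [34,66,70],"roll": 0.33,"hand": 60},{"offset": [34,66,110],"roll": 0.33,"hand": 60},{"offset": [34,66,145],"roll": 0.33,"hand": 60},{"offset": [34,66,175],"roll": 0.33,"hand": 60},{"offset": [34,66,200],"roll": 0.33,"hand": 60},{"offset": [34,66,220],"roll": 0.33,"hand": 60},{"offset": [34,66,220],"roll": 0.33,"hand": 60},{"offset": [34,66,220],"roll": 0.33,"hand": 20},{"offset": [34,66,220],"roll": 0.33,"hand": 20},{"offset": [34,66,220],"roll": 0.33,"hand": 20},{"offset": [34,66,220],"roll": 0.33,"hand": 20},{"offset": [34,66,220],"roll": 0.33,"hand": 20},{"offset": [34,66,220],"roll": 0.33,"hand": 20},{"offset": [34,66,220],"roll": 0.33,"hand": 20},{"offset": [34,66,220],"roll": 0.33,"hand": 20}])

```text
clock: 2.17
tool_pos: [0.5347, -0.1438, 0.0184]
orientation: [-179.9, 0.0, -108.9]
force: [-1.3, 3.0, 5.6]
opening: 0.0274
```

Call:
jog_arm(motion=[{"offset": [0,0,-20],"roll": 0,"hand": 20},{"offset": [0,0,-45],"roll": 0,"hand": 20},{"offset": [0,0,-75],"roll": 0,"hand": 20},{"offset": [0,0,-105],"roll": 0,"hand": 20},{"offset": [0,0,-135],"roll": 0,"hand": 20},{"offset": [0,0,-150],"roll": 0,"hand": 20},{"offset": [0,0,-150],"roll": 0,"hand": 20},{"offset": [0,0,-150],"roll": 0,"hand": 20}])

```text
clock: 2.83
tool_pos: [0.534, -0.144, 0.168]
orientation: [-179.9, 0.1, -108.9]
force: [-0.3, -0.1, -1.9]
opening: 0.0269
```

Run:
```python
from h import *
snap('wrist','w3'); snap('side','s3'); print(ctrl.get_obs()['moment'])
a=cv2.imread('pics/w3.png'); b=cv2.imread('pics/s3.png')
p=w2px('s3',[.535,-.145,.12])[0].astype(int); print(p)
b=b[max(0,p[1]-100):p[1]+60,max(0,p[0]-110):p[0]+105]
cv2.imwrite('pics/c3.png',np.hstack([cv2.resize(a,(400,300)),cv2.resize(b,(400,300))]))
```

```text
[ 0.02351152 -0.05068578 -0.02610263]
[273 153]
```

View pics/c3.png

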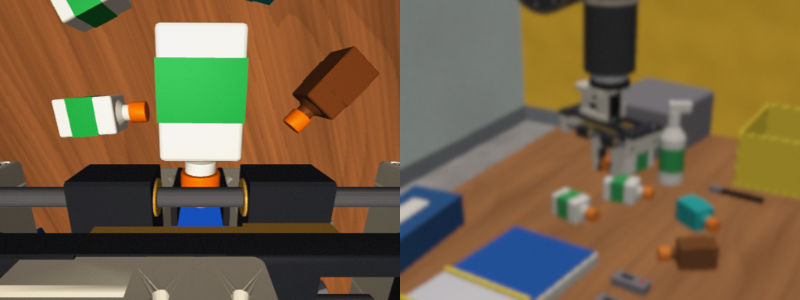

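The grip is good, but pad friction keeps the bottle horizontal. I'll set its base edge on the table and swing the cap over in an arc so the bottle pivots between the pads.

Call:
jog_arm(motion=[{"offset": [0,0,35],"roll": 0,"hand": 20},{"offset": [0,0,70],"roll": 0,"hand": 20},{"offset": [0,0,105],"roll": 0,"hand": 20},{"offset": [0,0,130],"roll": 0,"hand": 20},{"offset": [0,0,145],"roll": 0,"hand": 20},{"offset": [0,0,150],"roll": 0,"hand": 20},{"offset": [0,0,150],"roll": 0,"hand": 20}])

```text
clock: 3.52
tool_pos: [0.532, -0.144, 0.0149]
orientation: [179.7, -0.1, -108.9]
force: [0.3, -0.9, 0.1]
opening: 0.0274
```

Call:
jog_arm(motion=[{"offset": [3,0,-7],"roll": 0,"hand": 20},{"offset": [6,0,-15],"roll": 0,"hand": 20},{"offset": [10,0,-23],"roll": 0,"hand": 20},{"offset": [15,0,-31],"roll": 0,"hand": 20},{"offset": [20,0,-38],"roll": 0,"hand": 20},{"offset": [26,0,-45],"roll": 0,"hand": 20},{"offset": [33,0,-51],"roll": 0,"hand": 20},{"offset": [40,0,-56],"roll": 0,"hand": 20},{"offset": [47,0,-61],"roll": 0,"hand": 20},{"offset": [55,0,-66],"roll": 0,"hand": 20},{"offset": [63,0,-69],"roll": 0,"hand": 20},{"offset": [72,0,-72],"roll": 0,"hand": 20},{"offset": [81,0,-74],"roll": 0,"hand": 20},{"offset": [90,0,-75],"roll": 0,"hand": 20},{"offset": [99,0,-76],"roll": 0,"hand": 20},{"offset": [107,0,-76],"roll": 0,"hand": 20},{"offset": [116,0,-75],"roll": 0,"hand": 20},{"offset": [125,0,-73],"roll": 0,"hand": 20},{"offset": [125,0,-73],"roll": 0,"hand": 20}])

```text
clock: 5.1
tool_pos: [0.4926, -0.2636, 0.0899]
orientation: [179.9, -0.0, -109.0]
force: [0.9, 0.1, -0.1]
opening: 0.0281
```

Run:
```python
from h import *
snap('wrist','w4'); snap('side','s4')
a=cv2.imread('pics/w4.png'); b=cv2.imread('pics/s4.png')
p=w2px('s4',[.494,-.26,.06])[0].astype(int); print(p)
b=b[max(0,p[1]-60):p[1]+60,max(0,p[0]-80):p[0]+80]
cv2.imwrite('pics/c4.png',np.hstack([cv2.resize(a,(400,300)),cv2.resize(b,(400,300))]))
```

```text
[296 158]
```

View pics/c4.png

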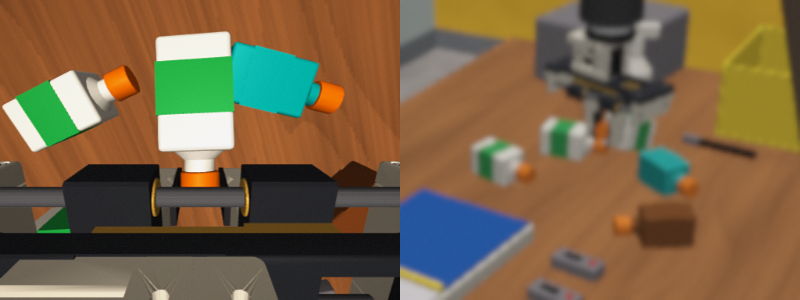

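The arc only lifted the bottle: pad torsion beats gravity with a full pad grip, so it's still roughly horizontal. New plan: put it back and regrip only the last few mm of the cap, so the pinch torque is small and the heavy base swings down.

Call:
jog_arm(motion=[{"offset": [-35,0,-20],"roll": 0,"hand": 20},{"offset": [-70,0,-20],"roll": 0,"hand": 20},{"offset": [-105,0,-20],"roll": 0,"hand": 20},{"offset": [-125,0,0],"roll": 0,"hand": 20},{"offset": [-125,0,30],"roll": 0,"hand": 20},{"offset": [-125,0,50],"roll": 0,"hand": 20},{"offset": [-125,0,60],"roll": 0,"hand": 20},{"offset": [-125,0,66],"roll": 0,"hand": 20},{"offset": [-125,0,71],"roll": 0,"hand": 20},{"offset": [-125,0,73],"roll": 0,"hand": 20},{"offset": [-125,0,73],"roll": 0,"hand": 20},{"offset": [-125,0,73],"roll": 0,"hand": 50},{"offset": [-125,0,73],"roll": 0,"hand": 50},{"offset": [-125,0,73],"roll": 0,"hand": 50},{"offset": [-125,0,73],"roll": 0,"hand": 50},{"offset": [-135,0,40],"roll": 0,"hand": 50},{"offset": [-155,0,5],"roll": 0,"hand": 50},{"offset": [-185,0,-30],"roll": 0,"hand": 50},{"offset": [-185,0,-30],"roll": 0,"hand": 50},{"offset": [-185,0,-30],"roll": 0,"hand": 50}])

```text
clock: 6.87
tool_pos: [0.5555, -0.0859, 0.1234]
orientation: [-179.7, 0.1, -108.8]
force: [-0.2, -0.7, 0.2]
opening: 0.0501
```

Run:
```python
from h import *
snap('wrist','w5'); a=cv2.imread('pics/w5.png')[:250]; cv2.imwrite('pics/w5b.png',cv2.resize(a,(800,391),interpolation=cv2.INTER_CUBIC))
```

```text
(no output)
```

View pics/w5b.png

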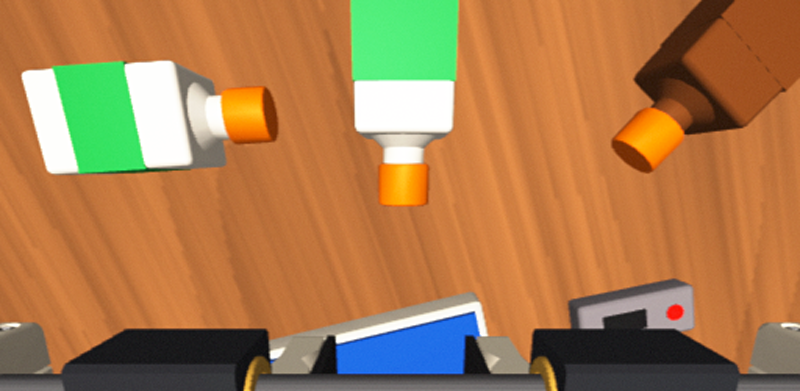

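Wrist: bottle A lies flat again, centred in the jaws. Its cap runs from rows 162 to 203, with the tip centre at (403,203) and the shoulder edge at row 131.

```bash
cat >> h.py <<'E'
def tool(P):
    o=ctrl.get_obs();M=R.from_euler('xyz',o['orientation'],degrees=True).as_matrix()
    return (np.atleast_2d(P)-o['tool_pos'])@M*1000
E
python3 - <<'E'
from h import *
np.set_printoptions(precision=1,suppress=True)
s=.64
print('cap tip/back/shoulder',tool(px2w('w5',np.array([[403,201],[403,162],[404,131]])*s,[.038,.038,.048])))
p=px2w('w5',np.array([[276,114],[221,113],[186,66]])*s,[.03,.035,.048]);print('B',p*1000)
E
```

```text
cap tip/back/shoulder [[55.5  1.  83.4]
 [75.2  0.9 83.4]
 [89.3  1.3 73.4]]
B [[ 583.4 -201.3   30. ]
 [ 608.6 -209.8   35. ]
 [ 611.  -230.6   48. ]]
```

Call:
jog_arm(motion=[{"offset": [20,1,35],"roll": 0,"hand": 50},{"offset": [40,1,70],"roll": 0,"hand": 50},{"offset": [50,1,95],"roll": 0,"hand": 50},{"offset": [50,1,107],"roll": 0,"hand": 50},{"offset": [50,1,107],"roll": 0,"hand": 20},{"offset": [50,1,107],"roll": 0,"hand": 20},{"offset": [50,1,107],"roll": 0,"hand": 20},{"offset": [50,1,107],"roll": 0,"hand": 20},{"offset": [50,1,107],"roll": 0,"hand": 20},{"offset": [50,1,107],"roll": 0,"hand": 20},{"offset": [50,1,107],"roll": 0,"hand": 20},{"offset": [50,1,90],"roll": 0,"hand": 20},{"offset": [50,1,60],"roll": 0,"hand": 20},{"offset": [50,1,25],"roll": 0,"hand": 20},{"offset": [50,1,-5],"roll": 0,"hand": 20},{"offset": [50,1,-35],"roll": 0,"hand": 20},{"offset": [50,1,-45],"roll": 0,"hand": 20},{"offset": [50,1,-45],"roll": 0,"hand": 20},{"offset": [50,1,-45],"roll": 0,"hand": 20}])

```text
clock: 8.5
tool_pos: [0.5362, -0.134, 0.1656]
orientation: [-180.0, 0.1, -108.9]
force: [-0.8, 0.0, -1.5]
opening: 0.0271
```

Run:
```python
from h import *
snap('wrist','w6'); snap('side','s6')
a=cv2.imread('pics/w6.png'); b=cv2.imread('pics/s6.png')
p=w2px('s6',[.535,-.14,.12])[0].astype(int); print(p)
b=b[max(0,p[1]-60):p[1]+60,max(0,p[0]-80):p[0]+80]
cv2.imwrite('pics/c6.png',np.hstack([cv2.resize(a,(400,300)),cv2.resize(b,(400,300))]))
```

```text
[273 153]
```

View pics/c6.png

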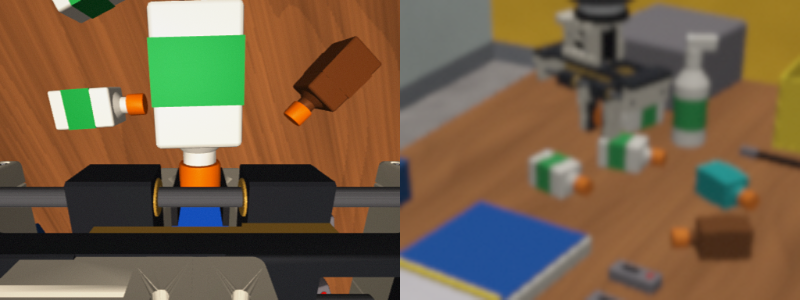

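Still horizontal. The friction torque scales with grip force, and in the arc the grip only has to carry half the weight, so I'll try a light grip. The finger command will sit just under the 28 mm cap width while I raise the cap in an arc about the base edge.

Call:
jog_arm(motion=[{"offset": [0,0,35],"roll": 0,"hand": 20},{"offset": [0,0,70],"roll": 0,"hand": 20},{"offset": [0,0,105],"roll": 0,"hand": 20},{"offset": [0,0,130],"roll": 0,"hand": 20},{"offset": [0,0,142],"roll": 0,"hand": 20},{"offset": [0,0,149],"roll": 0,"hand": 20},{"offset": [0,0,149],"roll": 0,"hand": 20},{"offset": [0,0,149],"roll": 0,"hand": 36},{"offset": [0,0,149],"roll": 0,"hand": 36},{"offset": [0,0,149],"roll": 0,"hand": 36},{"offset": [9,0,149],"roll": 0,"hand": 36},{"offset": [9,0,149],"roll": 0,"hand": 27.5},{"offset": [9,0,149],"roll": 0,"hand": 27.5},{"offset": [9,0,149],"roll": 0,"hand": 27.5},{"offset": [9,0,149],"roll": 0,"hand": 27.5},{"offset": [9,0,149],"roll": 0,"hand": 27.5},{"offset": [9,0,149],"roll": 0,"hand": 27.5}])

```text
clock: 10.02
tool_pos: [0.5336, -0.1428, 0.0168]
orientation: [-180.0, -0.0, -108.9]
force: [-0.9, -1.0, 2.1]
opening: 0.0278
```

Call:
jog_arm(motion=[{"offset": [2,0,-9],"roll": 0,"hand": 27.5},{"offset": [6,0,-17],"roll": 0,"hand": 27.5},{"offset": [10,0,-26],"roll": 0,"hand": 27.5},{"offset": [14,0,-34],"roll": 0,"hand": 27.5},{"offset": [20,0,-41],"roll": 0,"hand": 27.5},{"offset": [26,0,-48],"roll": 0,"hand": 27.5},{"offset": [32,0,-55],"roll": 0,"hand": 27.5},{"offset": [40,0,-61],"roll": 0,"hand": 27.5},{"offset": [40,0,-61],"roll": 0,"hand": 27.5}])

```text
clock: 10.77
tool_pos: [0.5205, -0.1819, 0.079]
orientation: [-179.9, 0.0, -109.0]
force: [0.0, -0.0, -0.8]
opening: 0.0276
```

```bash
cat >> h.py <<'E'
def bands(f):
    a=cv2.imread('pics/'+f+'.png'); h=cv2.cvtColor(a,cv2.COLOR_BGR2HSV)
    g=cv2.inRange(h,(45,90,60),(75,255,255)); o=cv2.inRange(h,(5,200,150),(18,255,255))
    for nm,m in(('green',g),('orange',o)):
        n,l,st,c=cv2.connectedComponentsWithStats(m)
        print(nm,[(st[i,:4].tolist(),int(st[i,4])) for i in range(1,n) if st[i,4]>80])
E
python3 - <<'E'
from h import *
snap('wrist','w7');bands('w6');bands('w7')
E
```

```text
green [([188, 44, 126, 94], 10969), ([77, 113, 47, 53], 1804)]
orange [([161, 119, 24, 27], 549), ([365, 130, 34, 31], 601), ([230, 210, 51, 29], 1318)]
green [([0, 0, 71, 53], 2463), ([209, 82, 95, 62], 5582), ([11, 176, 86, 64], 2520)]
orange [([129, 192, 30, 18], 500), ([407, 205, 41, 34], 690), ([232, 218, 48, 21], 951)]
```

It works: the bottle is tilting (green band foreshortened) and the cap is still held. I'll finish the arc, then tighten.

Call:
jog_arm(motion=[{"offset": [8,0,-5],"roll": 0,"hand": 27.5},{"offset": [16,0,-10],"roll": 0,"hand": 27.5},{"offset": [24,0,-14],"roll": 0,"hand": 27.5},{"offset": [33,0,-17],"roll": 0,"hand": 27.5},{"offset": [42,0,-19],"roll": 0,"hand": 27.5},{"offset": [51,0,-20],"roll": 0,"hand": 27.5},{"offset": [60,0,-21],"roll": 0,"hand": 27.5},{"offset": [69,0,-21],"roll": 0,"hand": 27.5},{"offset": [78,0,-20],"roll": 0,"hand": 27.5},{"offset": [87,0,-18],"roll": 0,"hand": 27.5},{"offset": [87,0,-18],"roll": 0,"hand": 27.5},{"offset": [87,0,-18],"roll": 0,"hand": 27.5}])

```text
clock: 11.82
tool_pos: [0.4915, -0.2634, 0.0951]
orientation: [179.9, -0.0, -109.0]
force: [0.8, 0.2, -1.3]
opening: 0.0279
```

Run:
```python
from h import *
snap('wrist','w8'); snap('side','s8'); bands('w8')
a=cv2.imread('pics/w8.png'); b=cv2.imread('pics/s8.png')
p=w2px('s8',[.494,-.26,.06])[0].astype(int); print(p)
b=b[max(0,p[1]-60):p[1]+60,max(0,p[0]-80):p[0]+80]
cv2.imwrite('pics/c8.png',np.hstack([cv2.resize(a,(400,300)),cv2.resize(b,(400,300))]))
```

```text
green [([210, 85, 93, 59], 5044), ([24, 103, 81, 84], 3378), ([51, 265, 41, 34], 861)]
orange [([134, 84, 41, 43], 1034), ([383, 118, 44, 44], 1013), ([232, 217, 48, 22], 1002)]
[296 158]
```

View pics/c8.png

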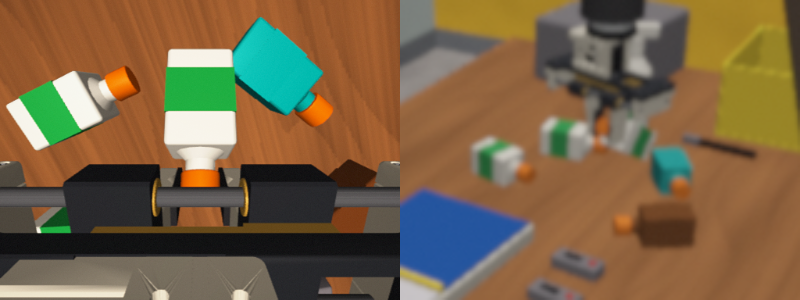

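It stopped near 40°, held in the air. I'll back away from the teal bottle and loosen the fingers in small steps so the bottle swings down.

Call:
jog_arm(motion=[{"offset": [-30,0,0],"roll": 0,"hand": 27.5},{"offset": [-60,0,-5],"roll": 0,"hand": 27.5},{"offset": [-90,0,-10],"roll": 0,"hand": 27.5},{"offset": [-90,0,-10],"roll": 0,"hand": 27.6},{"offset": [-90,0,-10],"roll": 0,"hand": 27.6},{"offset": [-90,0,-10],"roll": 0,"hand": 27.7},{"offset": [-90,0,-10],"roll": 0,"hand": 27.7},{"offset": [-90,0,-10],"roll": 0,"hand": 27.75},{"offset": [-90,0,-10],"roll": 0,"hand": 27.75},{"offset": [-90,0,-10],"roll": 0,"hand": 27.8},{"offset": [-90,0,-10],"roll": 0,"hand": 27.8},{"offset": [-90,0,-10],"roll": 0,"hand": 27.8}])

```text
clock: 12.92
tool_pos: [0.5213, -0.178, 0.1055]
orientation: [180.0, -0.0, -108.9]
force: [0.1, 1.2, -2.0]
opening: 0.0283
```

Run:
```python
from h import *
snap('wrist','w9');bands('w9')
```

```text
green [([20, 0, 105, 64], 3270), ([221, 151, 71, 20], 1056), ([38, 166, 71, 72], 2792)]
orange [([387, 0, 53, 39], 1165), ([429, 103, 83, 105], 4532), ([142, 178, 32, 32], 614), ([383, 188, 45, 33], 566), ([232, 210, 47, 29], 1062), ([240, 265, 33, 6], 147)]
```

Swinging down well (roughly 65°). A bit more loosening.

Call:
jog_arm(motion=[{"offset": [0,0,0],"roll": 0,"hand": 27.84},{"offset": [0,0,0],"roll": 0,"hand": 27.84},{"offset": [0,0,0],"roll": 0,"hand": 27.87},{"offset": [0,0,0],"roll": 0,"hand": 27.87},{"offset": [0,0,0],"roll": 0,"hand": 27.87}])

```text
clock: 13.38
tool_pos: [0.5214, -0.1777, 0.1056]
orientation: [180.0, -0.0, -108.9]
force: [-0.3, 0.4, -0.9]
opening: 0.0278
```

Run:
```python
from h import *
snap('wrist','w10');bands('w10')
```

```text
green [([21, 0, 105, 63], 3288), ([221, 151, 71, 20], 1053), ([38, 165, 72, 72], 2797)]
orange [([390, 0, 50, 39], 1153), ([428, 103, 84, 105], 4485), ([142, 177, 32, 33], 611), ([383, 188, 46, 33], 569), ([232, 210, 47, 29], 1062), ([240, 265, 33, 6], 145)]
```

Call:
jog_arm(motion=[{"offset": [0,0,-8],"roll": 0,"hand": 27.87},{"offset": [0,0,-16],"roll": 0,"hand": 27.87},{"offset": [0,0,-20],"roll": 0,"hand": 27.87},{"offset": [0,0,-20],"roll": 0,"hand": 27.87}])

```text
clock: 13.77
tool_pos: [0.5224, -0.1778, 0.1273]
orientation: [-179.8, 0.0, -108.9]
force: [-0.2, 0.3, -1.0]
opening: 0.0279
```

Run:
```python
from h import *
snap('wrist','w11');bands('w11')
a=cv2.imread('pics/w11.png')
snap('side','s11');b=cv2.imread('pics/s11.png')
p=w2px('s11',[.521,-.178,.09])[0].astype(int)
b=b[max(0,p[1]-45):p[1]+45,max(0,p[0]-60):p[0]+60]
cv2.imwrite('pics/c11.png',np.hstack([cv2.resize(a,(400,300)),cv2.resize(b,(400,300))]))
```

```text
green [([41, 0, 97, 67], 3192), ([221, 155, 70, 18], 972), ([60, 161, 62, 65], 2290)]
orange [([377, 0, 47, 45], 1064), ([415, 103, 97, 96], 4436), ([154, 171, 27, 31], 509), ([374, 182, 42, 30], 517), ([232, 210, 47, 29], 999), ([240, 265, 32, 5], 129)]
```

View pics/c11.png

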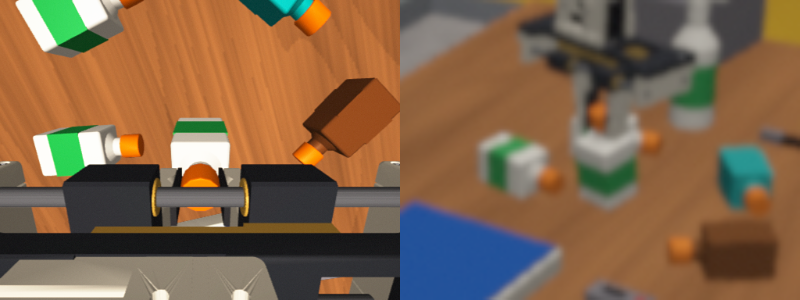

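Bottle A now hangs almost upright. I'll tighten and carry it over the mat.

Call:
jog_arm(motion=[{"offset": [0,0,0],"roll": 0,"hand": 20},{"offset": [0,0,0],"roll": 0,"hand": 20},{"offset": [0,0,-30],"roll": 0,"hand": 20},{"offset": [-20,-4,-60],"roll": 0,"hand": 20},{"offset": [-50,-10,-60],"roll": 0,"hand": 20},{"offset": [-85,-17,-60],"roll": 0,"hand": 20},{"offset": [-120,-24,-60],"roll": 0,"hand": 20},{"offset": [-155,-31,-60],"roll": 0,"hand": 20},{"offset": [-190,-38,-60],"roll": 0,"hand": 20},{"offset": [-225,-45,-60],"roll": 0,"hand": 20},{"offset": [-255,-51,-60],"roll": 0,"hand": 20},{"offset": [-275,-55,-60],"roll": 0,"hand": 20},{"offset": [-280,-56,-50],"roll": 0,"hand": 20},{"offset": [-280,-56,-30],"roll": 0,"hand": 20},{"offset": [-280,-56,-15],"roll": 0,"hand": 20},{"offset": [-280,-56,-15],"roll": 0,"hand": 20}])

```text
clock: 15.2
tool_pos: [0.6625, 0.0684, 0.136]
orientation: [179.7, -0.2, -108.9]
force: [-0.4, -0.2, -1.1]
opening: 0.0274
```

Call:
jog_arm(motion=[{"offset": [0,0,4],"roll": 0,"hand": 20},{"offset": [0,0,8],"roll": 0,"hand": 20},{"offset": [0,0,8],"roll": 0,"hand": 20}])

```text
clock: 15.45
tool_pos: [0.6651, 0.0687, 0.1326]
orientation: [-180.0, 0.0, -108.9]
force: [-0.4, -0.2, -0.6]
opening: 0.0273
```

Run:
```python
from h import *
snap('wrist','w12');bands('w12')
a=cv2.imread('pics/w12.png')
snap('side','s12');b=cv2.imread('pics/s12.png')
p=w2px('s12',[.666,.068,.08])[0].astype(int)
b=b[max(0,p[1]-60):p[1]+60,max(0,p[0]-80):p[0]+80]
cv2.imwrite('pics/c12.png',np.hstack([cv2.resize(a,(400,300)),cv2.resize(b,(400,300))]))
print(ctrl.get_obs()['force'])
```

```text
green [([222, 155, 69, 17], 959)]
orange [([232, 210, 49, 29], 805)]
[-0.19605228 -0.25919436 -0.78482515]
```

View pics/c12.png

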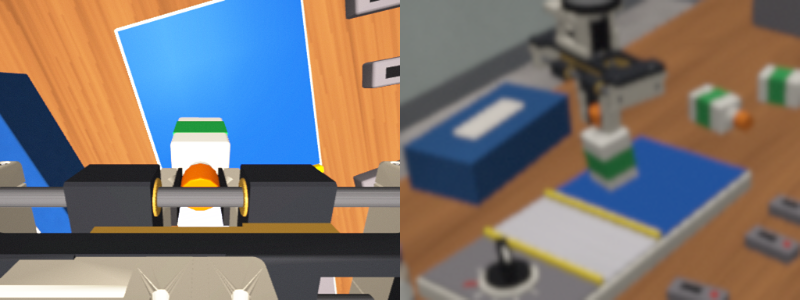

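Bottle A hangs over the mat, clear of the rib. Lowering until contact.

Call:
jog_arm(motion=[{"offset": [0,0,2],"roll": 0,"hand": 20},{"offset": [0,0,4],"roll": 0,"hand": 20},{"offset": [0,0,6],"roll": 0,"hand": 20},{"offset": [0,0,6],"roll": 0,"hand": 20}])

```text
clock: 15.88
tool_pos: [0.6653, 0.0689, 0.1269]
orientation: [-180.0, 0.0, -108.9]
force: [-0.8, -0.1, 1.0]
opening: 0.0275
```

Call:
jog_arm(motion=[{"offset": [0,0,2],"roll": 0,"hand": 20},{"offset": [0,0,4],"roll": 0,"hand": 20},{"offset": [0,0,4],"roll": 0,"hand": 20}])

```text
clock: 16.13
tool_pos: [0.6665, 0.0689, 0.1265]
orientation: [-179.8, 0.1, -108.8]
force: [-5.8, -0.6, 20.1]
opening: 0.0273
```

Call:
jog_arm(motion=[{"offset": [0,0,-3],"roll": 0,"hand": 27.8},{"offset": [0,0,-3],"roll": 0,"hand": 27.8},{"offset": [0,0,-3],"roll": 0,"hand": 28.5},{"offset": [0,0,-3],"roll": 0,"hand": 30},{"offset": [0,0,-3],"roll": 0,"hand": 36},{"offset": [0,0,-3],"roll": 0,"hand": 42},{"offset": [0,0,-3],"roll": 0,"hand": 48},{"offset": [0,0,-3],"roll": 0,"hand": 48},{"offset": [0,0,-20],"roll": 0,"hand": 48},{"offset": [0,0,-50],"roll": 0,"hand": 48},{"offset": [0,0,-90],"roll": 0,"hand": 48},{"offset": [40,0,-110],"roll": 0,"hand": 48},{"offset": [80,0,-110],"roll": 0,"hand": 48},{"offset": [80,0,-110],"roll": 0,"hand": 48}])

```text
clock: 17.3
tool_pos: [0.6379, -0.0108, 0.2352]
orientation: [-179.9, 0.1, -109.0]
force: [-0.7, 0.2, -0.3]
opening: 0.0478
```

Run:
```python
from h import *
np.set_printoptions(precision=3,suppress=True)
snap('wrist','w13');bands('w13');snap('scene','sc13');bands('sc13');snap('side','s13');bands('s13')
for zz in [(.666,.068,.11),(.666,.068,.14-.007)]: print(w2px('side0',zz),w2px('scene0',zz))
```

```text
green [([155, 0, 41, 29], 842), ([238, 205, 40, 11], 371)]
orange [([224, 0, 19, 9], 159), ([403, 0, 35, 23], 337)]
green [([243, 275, 18, 18], 159), ([201, 296, 17, 21], 173), ([152, 329, 18, 14], 88)]
orange []
green [([303, 133, 13, 12], 130), ([205, 181, 18, 11], 116)]
orange []
[[209.207 172.024]] [[309.01  205.598]]
[[208.698 165.779]] [[309.66 201.73]]
```

A's green band stands in the expected spot in the side view. Now bottle B: go above its cap, aligned with its axis, and check the position numerically.

Call:
jog_arm(motion=[{"offset": [20,-2,0],"roll": -0.12,"hand": 48},{"offset": [40,-4,0],"roll": -0.24,"hand": 48},{"offset": [60,-6,0],"roll": -0.36,"hand": 48},{"offset": [80,-8,0],"roll": -0.48,"hand": 48},{"offset": [100,-10,0],"roll": -0.6,"hand": 48},{"offset": [120,-12,0],"roll": -0.72,"hand": 48},{"offset": [140,-14,0],"roll": -0.84,"hand": 48},{"offset": [160,-15,0],"roll": -0.96,"hand": 48},{"offset": [180,-16,0],"roll": -1.08,"hand": 48},{"offset": [190,-17,0],"roll": -1.2,"hand": 48},{"offset": [200,-18,0],"roll": -1.32,"hand": 48},{"offset": [200,-18,0],"roll": -1.44,"hand": 48},{"offset": [200,-18,0],"roll": -1.56,"hand": 48},{"offset": [200,-18,0],"roll": -1.655,"hand": 48},{"offset": [200,-18,0],"roll": -1.655,"hand": 48},{"offset": [200,-18,0],"roll": -1.655,"hand": 48}])

```text
clock: 18.78
tool_pos: [0.5918, -0.201, 0.2319]
orientation: [180.0, 0.1, -14.2]
force: [0.3, 1.0, -0.6]
opening: 0.0481
```

```bash
cat >> h.py <<'E'
def bott(f,zt=.048):
    """green band top faces -> centre (world mm), yaw of the long side of body from minAreaRect of white+green"""
    a=cv2.imread('pics/'+f+'.png'); h=cv2.cvtColor(a,cv2.COLOR_BGR2HSV)
    g=cv2.inRange(h,(45,90,150),(75,255,255))
    cs,_=cv2.findContours(g,cv2.RETR_EXTERNAL,cv2.CHAIN_APPROX_NONE)
    for c in cs:
        if cv2.contourArea(c)<300: continue
        w=px2w(f,c[:,0,:].astype(float),zt)[:,:2].astype(np.float32)
        r=cv2.minAreaRect(w*1000); print('band centre',np.round(r[0],1),'size',np.round(r[1],1),'ang',round(r[2],1),'tool',np.round(tool(np.r_[np.array(r[0])/1000,zt]),1))
E
python3 - <<'E'
from h import *
snap('wrist','w14');bott('w14');bott('w2');print(ctrl.get_obs()['tool_pos'],ctrl.get_obs()['orientation'],ctrl.get_obs()['joint_pos'])
E
```

```text
band centre [ 601.9 -351. ] size [32.7 48.8] ang 5.4 tool [[ 46.9 142.7 184. ]]
band centre [ 660.8 -223.8] size [47.4 32.3] ang 74.5 tool [[ 72.7   4.9 184. ]]
band centre [ 511.8 -208.8] size [33.1 48.8] ang 70.4 tool [[-75.4  27.1 184.1]]
band centre [ 660.9 -223.4] size [48.6 33.1] ang 73.8 tool [[ 72.7   4.6 184. ]]
[ 0.5917053  -0.20110088  0.23200838] [ 1.79993609e+02  4.48401738e-02 -1.42372171e+01] [-9.00807997e-01  1.61072654e+01 -6.43400598e+00 -4.46407606e-03
 -6.75038339e+01  7.66653031e+01]
```

Band detection agrees with the earlier view to under 1 mm. Descend on B's cap with the light grip at 27.8.

Call:
jog_arm(motion=[{"offset": [2,5,40],"roll": 0,"hand": 48},{"offset": [2,5,80],"roll": 0,"hand": 48},{"offset": [2,5,120],"roll": 0,"hand": 44},{"offset": [2,5,155],"roll": 0,"hand": 44},{"offset": [2,5,185],"roll": 0,"hand": 44},{"offset": [2,5,205],"roll": 0,"hand": 44},{"offset": [2,5,216],"roll": 0,"hand": 44},{"offset": [2,5,216],"roll": 0,"hand": 44},{"offset": [2,5,216],"roll": 0,"hand": 27.5},{"offset": [2,5,216],"roll": 0,"hand": 27.5},{"offset": [2,5,216],"roll": 0,"hand": 27.5},{"offset": [2,5,216],"roll": 0,"hand": 27.5},{"offset": [2,5,216],"roll": 0,"hand": 27.5},{"offset": [2,5,216],"roll": 0,"hand": 27.5},{"offset": [2,5,216],"roll": 0,"hand": 27.5},{"offset": [2,5,216],"roll": 0,"hand": 27.75},{"offset": [2,5,216],"roll": 0,"hand": 27.75},{"offset": [2,5,216],"roll": 0,"hand": 27.75}])

```text
clock: 20.33
tool_pos: [0.5921, -0.207, 0.0166]
orientation: [-180.0, 0.0, -14.1]
force: [0.2, 2.2, 2.4]
opening: 0.0277
```

Call:
jog_arm(motion=[{"offset": [2,0,-9],"roll": 0,"hand": 27.75},{"offset": [6,0,-17],"roll": 0,"hand": 27.75},{"offset": [10,0,-26],"roll": 0,"hand": 27.75},{"offset": [14,0,-34],"roll": 0,"hand": 27.75},{"offset": [20,0,-41],"roll": 0,"hand": 27.75},{"offset": [26,0,-48],"roll": 0,"hand": 27.75},{"offset": [32,0,-55],"roll": 0,"hand": 27.75},{"offset": [40,0,-61],"roll": 0,"hand": 27.75},{"offset": [47,0,-66],"roll": 0,"hand": 27.75},{"offset": [55,0,-70],"roll": 0,"hand": 27.75},{"offset": [63,0,-74],"roll": 0,"hand": 27.75},{"offset": [72,0,-77],"roll": 0,"hand": 27.75},{"offset": [81,0,-79],"roll": 0,"hand": 27.75},{"offset": [90,0,-81],"roll": 0,"hand": 27.75},{"offset": [99,0,-81],"roll": 0,"hand": 27.8},{"offset": [108,0,-81],"roll": 0,"hand": 27.8},{"offset": [108,0,-90],"roll": 0,"hand": 27.8},{"offset": [108,0,-100],"roll": 0,"hand": 27.85},{"offset": [108,0,-110],"roll": 0,"hand": 27.85},{"offset": [108,0,-110],"roll": 0,"hand": 27.85}])

```text
clock: 22.0
tool_pos: [0.6981, -0.2337, 0.1301]
orientation: [-180.0, -0.2, -14.1]
force: [1.2, -0.2, -0.8]
opening: 0.0279
```

Run:
```python
from h import *
snap('wrist','w15');bands('w15')
```

```text
green [([220, 139, 72, 23], 1227)]
orange [([231, 204, 51, 35], 1012)]
```

Call:
jog_arm(motion=[{"offset": [0,0,0],"roll": 0,"hand": 20},{"offset": [0,0,0],"roll": 0,"hand": 20},{"offset": [0,0,-30],"roll": 0,"hand": 20},{"offset": [-10,-18,-60],"roll": 0,"hand": 20},{"offset": [-25,-48,-60],"roll": 0,"hand": 20},{"offset": [-43,-80,-60],"roll": 0,"hand": 20},{"offset": [-61,-112,-60],"roll": 0,"hand": 20},{"offset": [-79,-146,-60],"roll": 0,"hand": 20},{"offset": [-95,-175,-60],"roll": 0,"hand": 20},{"offset": [-103,-190,-60],"roll": 0,"hand": 20},{"offset": [-103,-190,-45],"roll": 0,"hand": 20},{"offset": [-103,-190,-25],"roll": 0,"hand": 20},{"offset": [-103,-190,-10],"roll": 0,"hand": 20},{"offset": [-103,-190,-6],"roll": 0,"hand": 20},{"offset": [-103,-190,-4],"roll": 0,"hand": 20},{"offset": [-103,-190,-2],"roll": 0,"hand": 20},{"offset": [-103,-190,-2],"roll": 0,"hand": 20}])

```text
clock: 23.47
tool_pos: [0.6435, -0.0241, 0.129]
orientation: [-180.0, -0.0, -14.1]
force: [-0.4, 0.3, -0.8]
opening: 0.0275
```

Call:
jog_arm(motion=[{"offset": [0,0,2],"roll": 0,"hand": 20},{"offset": [0,0,4],"roll": 0,"hand": 20},{"offset": [0,0,4],"roll": 0,"hand": 20}])

```text
clock: 23.72
tool_pos: [0.6451, -0.0242, 0.1274]
orientation: [-179.9, -0.3, -14.0]
force: [-1.3, -0.3, 9.4]
opening: 0.0275
```

Run:
```python
from h import *
np.set_printoptions(precision=2,suppress=True)
print(ctrl.get_obs()['force'])
snap('wrist','w16');bands('w16')
```

```text
[-1.34 -0.3   9.44]
green [([221, 141, 71, 21], 1198), ([114, 172, 77, 38], 1013)]
orange [([232, 204, 49, 35], 1368)]
```

Call:
jog_arm(motion=[{"offset": [0,0,-2],"roll": 0,"hand": 27.85},{"offset": [5,0,-2],"roll": 0,"hand": 27.85},{"offset": [10,0,-2],"roll": 0,"hand": 27.85},{"offset": [15,0,-2],"roll": 0,"hand": 27.85},{"offset": [18,0,-2],"roll": 0,"hand": 27.85},{"offset": [18,0,-2],"roll": 0,"hand": 28.5},{"offset": [18,0,-2],"roll": 0,"hand": 30},{"offset": [18,0,-2],"roll": 0,"hand": 36},{"offset": [18,0,-2],"roll": 0,"hand": 42},{"offset": [18,0,-2],"roll": 0,"hand": 48},{"offset": [18,0,-2],"roll": 0,"hand": 48},{"offset": [18,0,-20],"roll": 0,"hand": 48},{"offset": [18,0,-50],"roll": 0,"hand": 48},{"offset": [18,0,-90],"roll": 0,"hand": 48},{"offset": [18,0,-110],"roll": 0,"hand": 48},{"offset": [-20,0,-110],"roll": 0,"hand": 48},{"offset": [-60,0,-110],"roll": 0,"hand": 48},{"offset": [-90,0,-110],"roll": 0,"hand": 48},{"offset": [-90,0,-110],"roll": 0,"hand": 48}])

```text
clock: 25.35
tool_pos: [0.5512, -0.0016, 0.2354]
orientation: [-179.9, 0.0, -14.1]
force: [-0.8, -0.6, -0.4]
opening: 0.048
```

Run:
```python
from h import *
snap('wrist','w17');a=cv2.imread('pics/w17.png');bands('w17')
snap('side','s17');b=cv2.imread('pics/s17.png');b=b[110:260,110:310]
cv2.imwrite('pics/c17.png',np.hstack([cv2.resize(a,(400,300)),cv2.resize(b,(400,300))]))
```

```text
green [([196, 67, 11, 49], 263)]
orange [([239, 11, 32, 38], 134), ([141, 68, 33, 34], 713)]
```

View pics/c17.png

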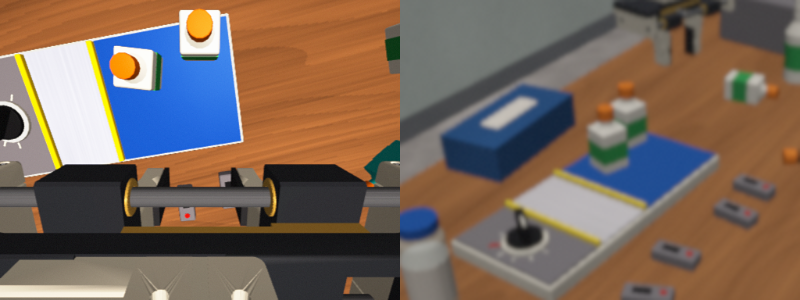

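Both A and B stand upright on the mat, with cap tops at (124,65) and (200,25). I'll check the positions against the mat's corners at (229,14) and (242,141) and the ribs.

Run:
```python
from h import *
np.set_printoptions(precision=1,suppress=True)
q=lambda p,z:px2w('w17',np.array(p)*1.28,z)*1000
print('caps',q([[124,65],[200,24]],.14))
print('body top centres',q([[133,64.5],[200,37]],.104))
print('slab corners',q([[229,14],[242.5,141]],.03))
print('rib1 line far/near',q([[92,41],[123,160]],.038),'rib2',q([[20,58],[58,168]],.038))
```

```text
caps [[658.7  53.2 140. ]
 [677.  -33.9 140. ]]
body top centres [[662.6  53.3 104. ]
 [672.4 -32.7 104. ]]
slab corners [[705.9 -84.3  30. ]
 [514.8 -66.8  30. ]]
rib1 line far/near [[718.1 118.2  38. ]
 [533.4 135.5  38. ]] rib2 [[722.3 230.7  38. ]
 [546.5 247.5  38. ]]
```

Mat frame: A ≈ (39, 32) mm and B ≈ (60, −53) mm, both inside the limits. The lane centre is ≈ (0.631, 0.183). On to bottle C.

Call:
jog_arm(motion=[{"offset": [7,36,0],"roll": -0.1,"hand": 48},{"offset": [14,74,0],"roll": -0.2,"hand": 48},{"offset": [21,112,0],"roll": -0.34,"hand": 48},{"offset": [29,150,0],"roll": -0.34,"hand": 48},{"offset": [36,188,0],"roll": -0.34,"hand": 48},{"offset": [43,226,0],"roll": -0.34,"hand": 48},{"offset": [50,264,0],"roll": -0.34,"hand": 48},{"offset": [58,302,0],"roll": -0.34,"hand": 48},{"offset": [64,335,0],"roll": -0.34,"hand": 48},{"offset": [67,350,0],"roll": -0.34,"hand": 48},{"offset": [67,350,0],"roll": -0.34,"hand": 48},{"offset": [67,350,0],"roll": -0.34,"hand": 48}])

```text
clock: 26.45
tool_pos: [0.5357, -0.359, 0.2336]
orientation: [-180.0, 0.1, 5.3]
force: [0.6, 0.4, -0.2]
opening: 0.048
```

Run:
```python
from h import *
snap('wrist','w18');bott('w18');print(px2w('side0',[[482*.64,236*.64]],0),px2w('scene0',[[250*.64,533*.64]],0))
```

```text
band centre [ 601.6 -351.5] size [32.5 47.8] ang 5.3 tool [[ 66.2  -0.3 185.8]]
[[ 0.52742026 -0.47336644  0.        ]] [[ 0.54441096 -0.50755291  0.        ]]
```

C is clear to grip, but the 193 mm gripper body would come within about 5 mm of the spray bottle at the cap. So I'll first take C by its body near the base, farther from the spray, and shift it 85 mm towards +y.

Call:
jog_arm(motion=[{"offset": [40,0,0],"roll": 0,"hand": 75},{"offset": [80,0,0],"roll": 0,"hand": 75},{"offset": [80,0,30],"roll": 0,"hand": 75},{"offset": [80,0,65],"roll": 0,"hand": 75},{"offset": [80,0,100],"roll": 0,"hand": 75},{"offset": [80,0,135],"roll": 0,"hand": 75},{"offset": [80,0,165],"roll": 0,"hand": 75},{"offset": [80,0,190],"roll": 0,"hand": 75},{"offset": [80,0,205],"roll": 0,"hand": 75},{"offset": [80,0,205],"roll": 0,"hand": 40},{"offset": [80,0,205],"roll": 0,"hand": 40},{"offset": [80,0,205],"roll": 0,"hand": 40},{"offset": [80,0,205],"roll": 0,"hand": 40},{"offset": [80,0,205],"roll": 0,"hand": 40},{"offset": [80,0,205],"roll": 0,"hand": 40},{"offset": [80,0,205],"roll": 0,"hand": 40}])

```text
clock: 27.83
tool_pos: [0.6165, -0.3504, 0.0315]
orientation: [179.9, -0.2, 5.4]
force: [-0.2, 3.8, 6.6]
opening: 0.0477
```

Call:
jog_arm(motion=[{"offset": [0,0,-10],"roll": 0,"hand": 40},{"offset": [0,-15,-15],"roll": 0,"hand": 40},{"offset": [0,-35,-15],"roll": 0,"hand": 40},{"offset": [0,-55,-15],"roll": 0,"hand": 40},{"offset": [0,-75,-15],"roll": 0,"hand": 40},{"offset": [0,-85,-15],"roll": 0,"hand": 40},{"offset": [0,-85,-7],"roll": 0,"hand": 40},{"offset": [0,-85,0],"roll": 0,"hand": 40},{"offset": [0,-85,0],"roll": 0,"hand": 40},{"offset": [0,-85,0],"roll": 0,"hand": 75},{"offset": [0,-85,0],"roll": 0,"hand": 75},{"offset": [0,-85,0],"roll": 0,"hand": 75},{"offset": [0,-85,0],"roll": 0,"hand": 75},{"offset": [0,-85,-35],"roll": 0,"hand": 75},{"offset": [0,-85,-75],"roll": 0,"hand": 75},{"offset": [-30,-85,-110],"roll": 0,"hand": 60},{"offset": [-60,-85,-150],"roll": 0,"hand": 48},{"offset": [-80,-85,-190],"roll": 0,"hand": 48},{"offset": [-80,-85,-205],"roll": 0,"hand": 48},{"offset": [-80,-85,-205],"roll": 0,"hand": 48}])

```text
clock: 29.5
tool_pos: [0.5287, -0.275, 0.2422]
orientation: [179.7, -0.6, 5.4]
force: [1.5, -0.1, 0.3]
opening: 0.0498
```

Run:
```python
from h import *
snap('wrist','w19');bott('w19')
```

```text
band centre [ 593.2 -267.4] size [31.3 47.2] ang 5.4 tool [[ 63.5  -1.3 191.5]]
```

Call:
jog_arm(motion=[{"offset": [0,0,0],"roll": 0,"hand": 46},{"offset": [0,0,0],"roll": 0,"hand": 46}])

```text
clock: 29.72
tool_pos: [0.5273, -0.2732, 0.2334]
orientation: [-180.0, 0.1, 5.4]
force: [0.1, -0.4, -1.7]
opening: 0.0464
```

Run:
```python
from h import *
snap('wrist','w19');bott('w19')
```

```text
band centre [ 593.2 -267.2] size [32.5 47.6] ang 5.4 tool [[ 66.7   0.4 184.9]]
```

Call:
jog_arm(motion=[{"offset": [-4,0,40],"roll": 0,"hand": 46},{"offset": [-4,0,80],"roll": 0,"hand": 46},{"offset": [-4,0,120],"roll": 0,"hand": 44},{"offset": [-4,0,155],"roll": 0,"hand": 44},{"offset": [-4,0,185],"roll": 0,"hand": 44},{"offset": [-4,0,205],"roll": 0,"hand": 44},{"offset": [-4,0,217],"roll": 0,"hand": 44},{"offset": [-4,0,217],"roll": 0,"hand": 44},{"offset": [-4,0,217],"roll": 0,"hand": 27.5},{"offset": [-4,0,217],"roll": 0,"hand": 27.5},{"offset": [-4,0,217],"roll": 0,"hand": 27.5},{"offset": [-4,0,217],"roll": 0,"hand": 27.5},{"offset": [-4,0,217],"roll": 0,"hand": 27.5},{"offset": [-4,0,217],"roll": 0,"hand": 27.5},{"offset": [-4,0,217],"roll": 0,"hand": 27.5},{"offset": [-4,0,217],"roll": 0,"hand": 27.75},{"offset": [-4,0,217],"roll": 0,"hand": 27.75},{"offset": [-4,0,217],"roll": 0,"hand": 27.75}])

```text
clock: 31.27
tool_pos: [0.5238, -0.2737, 0.0179]
orientation: [180.0, -0.0, 5.4]
force: [-0.7, -0.1, 3.4]
opening: 0.0278
```

Call:
jog_arm(motion=[{"offset": [2,0,-9],"roll": 0,"hand": 27.75},{"offset": [6,0,-17],"roll": 0,"hand": 27.75},{"offset": [10,0,-26],"roll": 0,"hand": 27.75},{"offset": [14,0,-34],"roll": 0,"hand": 27.75},{"offset": [20,0,-41],"roll": 0,"hand": 27.75},{"offset": [26,0,-48],"roll": 0,"hand": 27.75},{"offset": [32,0,-55],"roll": 0,"hand": 27.75},{"offset": [40,0,-61],"roll": 0,"hand": 27.75},{"offset": [47,0,-66],"roll": 0,"hand": 27.75},{"offset": [55,0,-70],"roll": 0,"hand": 27.75},{"offset": [63,0,-74],"roll": 0,"hand": 27.75},{"offset": [72,0,-77],"roll": 0,"hand": 27.75},{"offset": [81,0,-79],"roll": 0,"hand": 27.75},{"offset": [90,0,-81],"roll": 0,"hand": 27.75},{"offset": [99,0,-81],"roll": 0,"hand": 27.8},{"offset": [108,0,-81],"roll": 0,"hand": 27.8},{"offset": [108,0,-90],"roll": 0,"hand": 27.8},{"offset": [108,0,-100],"roll": 0,"hand": 27.85},{"offset": [108,0,-110],"roll": 0,"hand": 27.85},{"offset": [108,0,-110],"roll": 0,"hand": 27.85}])

```text
clock: 32.93
tool_pos: [0.6324, -0.264, 0.1307]
orientation: [179.9, -0.2, 5.4]
force: [-0.1, -0.6, -0.8]
opening: 0.028
```

Run:
```python
from h import *
snap('wrist','w20');bands('w20')
```

```text
green [([0, 92, 10, 60], 401), ([222, 154, 69, 17], 830), ([441, 270, 30, 28], 543)]
orange [([230, 205, 52, 34], 728)]
```

Call:
jog_arm(motion=[{"offset": [0,0,0],"roll": 0,"hand": 20},{"offset": [0,0,0],"roll": 0,"hand": 20},{"offset": [-15,0,-30],"roll": 0,"hand": 20},{"offset": [-35,-18,-60],"roll": 0,"hand": 20},{"offset": [-48,-50,-60],"roll": 0,"hand": 20},{"offset": [-48,-88,-60],"roll": 0,"hand": 20},{"offset": [-48,-126,-60],"roll": 0,"hand": 20},{"offset": [-48,-164,-60],"roll": 0,"hand": 20},{"offset": [-48,-202,-60],"roll": 0,"hand": 20},{"offset": [-48,-240,-60],"roll": 0,"hand": 20},{"offset": [-48,-275,-60],"roll": 0,"hand": 20},{"offset": [-48,-293,-60],"roll": 0,"hand": 20},{"offset": [-48,-293,-45],"roll": 0,"hand": 20},{"offset": [-48,-293,-25],"roll": 0,"hand": 20},{"offset": [-48,-293,-10],"roll": 0,"hand": 20},{"offset": [-48,-293,-6],"roll": 0,"hand": 20},{"offset": [-48,-293,-4],"roll": 0,"hand": 20},{"offset": [-48,-293,-2],"roll": 0,"hand": 20},{"offset": [-48,-293,-2],"roll": 0,"hand": 20}])

```text
clock: 34.57
tool_pos: [0.5563, 0.0236, 0.13]
orientation: [-180.0, -0.0, 5.4]
force: [-0.2, -0.1, -1.3]
opening: 0.0273
```

Call:
jog_arm(motion=[{"offset": [0,0,2],"roll": 0,"hand": 20},{"offset": [0,0,4],"roll": 0,"hand": 20},{"offset": [0,0,4],"roll": 0,"hand": 20}])

```text
clock: 34.82
tool_pos: [0.5579, 0.0239, 0.1277]
orientation: [-180.0, -0.3, 5.4]
force: [-0.9, 0.8, 8.0]
opening: 0.027
```

Run:
```python
from h import *
np.set_printoptions(precision=2,suppress=True)
print(ctrl.get_obs()['force'])
snap('wrist','w21');bands('w21')
```

```text
[-0.93  0.79  7.97]
green [([309, 0, 28, 73], 225), ([237, 44, 32, 64], 174), ([335, 72, 46, 18], 81), ([222, 156, 68, 15], 786)]
orange [([175, 0, 62, 64], 2940), ([382, 0, 63, 39], 1932), ([231, 205, 51, 34], 1096)]
```

Call:
jog_arm(motion=[{"offset": [0,0,-2],"roll": 0,"hand": 27.85},{"offset": [5,0,-2],"roll": 0,"hand": 27.85},{"offset": [10,0,-2],"roll": 0,"hand": 27.85},{"offset": [14,0,-2],"roll": 0,"hand": 27.85},{"offset": [14,0,-2],"roll": 0,"hand": 27.85},{"offset": [14,0,-2],"roll": 0,"hand": 28.5},{"offset": [14,0,-2],"roll": 0,"hand": 30},{"offset": [14,0,-2],"roll": 0,"hand": 36},{"offset": [14,0,-2],"roll": 0,"hand": 42},{"offset": [14,0,-2],"roll": 0,"hand": 48},{"offset": [14,0,-2],"roll": 0,"hand": 48},{"offset": [14,0,-20],"roll": 0,"hand": 48},{"offset": [14,0,-50],"roll": 0,"hand": 48},{"offset": [14,0,-90],"roll": 0,"hand": 48},{"offset": [14,0,-110],"roll": 0,"hand": 48},{"offset": [-20,0,-120],"roll": 0,"hand": 48},{"offset": [-60,0,-120],"roll": 0,"hand": 48},{"offset": [-90,-20,-120],"roll": 0,"hand": 48},{"offset": [-90,-50,-120],"roll": 0,"hand": 48},{"offset": [-90,-50,-120],"roll": 0,"hand": 48}])

```text
clock: 36.53
tool_pos: [0.4605, 0.0673, 0.2467]
orientation: [-179.9, -0.2, 5.5]
force: [0.7, 1.3, 0.7]
opening: 0.0482
```

Run:
```python
from h import *
a=snap('wrist','w22');a=cv2.imread('pics/w22.png')[:250];bands('w22')
snap('side','s22');b=cv2.imread('pics/s22.png')[100:260,110:310]
cv2.imwrite('pics/c22.png',np.hstack([cv2.resize(a,(480,234)),cv2.resize(b,(293,234))]))
```

```text
green [([281, 46, 43, 46], 132)]
orange []
```

View pics/c22.png

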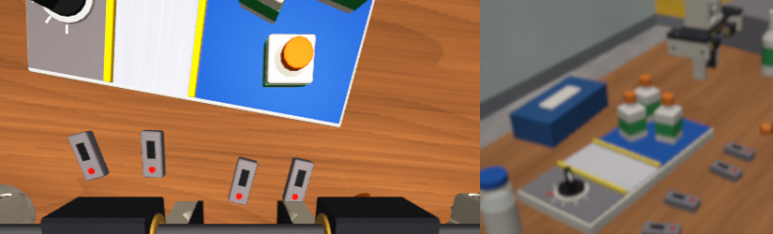

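All three bottles are upright on the mat; C's cap is at (297,53). The cartridges sit at (88,155), (152,153), (243,180) and (298,180). I'll measure them by code.

```bash
cat >> h.py <<'E'
def carts(f):
    a=cv2.imread('pics/'+f+'.png'); h=cv2.cvtColor(a,cv2.COLOR_BGR2HSV)
    red=cv2.inRange(h,(0,220,150),(3,255,255))|cv2.inRange(h,(176,200,150),(180,255,255))
    blk=cv2.inRange(h,(0,0,0),(180,255,45))
    out=[]
    for nm,m,lo,hi in(('red',red,8,400),('blk',blk,60,900)):
        n,l,st,c=cv2.connectedComponentsWithStats(m)
        for i in range(1,n):
            if lo<st[i,4]<hi: print(nm,np.round(c[i],1),st[i,4],np.round(px2w(f,c[i],.02)[0,:2]*1000,1))
    g=((h[...,1]<60)&(h[...,2]>90)&(h[...,2]<175)).astype(np.uint8)
    cs,_=cv2.findContours(g,cv2.RETR_EXTERNAL,cv2.CHAIN_APPROX_NONE)
    for c in cs:
        if cv2.contourArea(c)<250: continue
        w=px2w(f,c[:,0,:].astype(float),.02)[:,:2].astype(np.float32)*1000
        r=cv2.minAreaRect(w)
        if 200<r[1][0]*r[1][1]<4000: print('grey',np.round(r[0],1),np.round(r[1],1),round(r[2],1))
E
python3 - <<'E'
from h import *
carts('w22'); print(px2w('w22',[[297/.9375,53/.9375]],.14),px2w('w22',[[340/.9375,125/.9375],[28/.9375,69/.9375]],.03))
h=cv2.cvtColor(cv2.imread('pics/w22.png'),cv2.COLOR_BGR2HSV)
for p in[(152,140),(152,153),(153,171),(88,140)]: print(h[int(p[1]/.9375),int(p[0]/.9375)])
E
```

```text
red [161.7 181. ] 24 [422.8 195.2]
red [ 96.9 182.4] 26 [412.1 285.2]
red [254.8 209.2] 20 [393.8  62.4]
red [314.2 210. ] 21 [400.9 -22.4]
blk [67.   6.1] 613 [627.4 309.2]
blk [160.6 159.5] 128 [453. 197.]
blk [ 88.2 161.7] 127 [440.4 295.6]
blk [259.7 190. ] 106 [423.   58.2]
blk [319.8 190.3] 107 [430.8 -25.8]
blk [208.2 231.3] 321 [353.1 126.9]
blk [302.3 232. ] 353 [365.4 -10.3]
blk [491.7 239.7] 76 [ 380.1 -289.7]
blk [205.6 272.5] 89 [284.6 127.3]
blk [306.1 272.5] 92 [299.4 -25.3]
blk [505.7 370.5] 332 [ 145.3 -390.5]
blk [457.  378.6] 200 [ 119.9 -313.1]
grey [ 311.9 -310.7] [56.3 67.3] 5.6
grey [294.1 -54.2] [41.9 22.5] 5.6
grey [273.8 154.5] [41.9 24.5] 5.6
grey [ 355.3 -294.5] [29.9 70.3] 5.6
grey [288.1 404. ] [28.3 71.3] 5.6
grey [357.5 150.1] [34.6 47. ] 5.6
grey [ 407.3 -290.6] [48.2 45.2] 5.6
grey [342.1 401.3] [52.8 66.9] 81.9
grey [416.5  59.4] [28.6 68.4] 81.7
grey [433.5 291. ] [68.3 29.3] 20.4
grey [445.6 195.4] [68.3 29. ] 3.7
[[0.57820102 0.02684292 0.14      ]] [[ 0.5145601  -0.06636107  0.03      ]
 [ 0.54650695  0.35419156  0.03      ]]
[173  20 169]
[10 23 34]
[  1 242 247]
[  0  20 153]
```

Cartridge centres in mm: K1 (433.5, 291) at 20°, K2 (445.6, 195) at 3.7°, K3 (416.5, 59) at −8.3°, and K4 (≈424, −25), which stays. C stands at mat (−41, 0). Going above K1.

Call:
jog_arm(motion=[{"offset": [0,-38,0],"roll": -0.1,"hand": 50},{"offset": [-2,-76,0],"roll": -0.2,"hand": 50},{"offset": [-4,-114,0],"roll": -0.26,"hand": 50},{"offset": [-6,-152,20],"roll": -0.26,"hand": 50},{"offset": [-6,-190,50],"roll": -0.26,"hand": 50},{"offset": [-6,-225,80],"roll": -0.26,"hand": 50},{"offset": [-6,-225,110],"roll": -0.26,"hand": 50},{"offset": [-6,-225,140],"roll": -0.26,"hand": 50},{"offset": [-6,-225,160],"roll": -0.26,"hand": 50},{"offset": [-6,-225,160],"roll": -0.26,"hand": 50},{"offset": [-6,-225,160],"roll": -0.26,"hand": 50},{"offset": [-6,-225,160],"roll": -0.26,"hand": 50}])

```text
clock: 37.63
tool_pos: [0.4355, 0.2887, 0.0866]
orientation: [-180.0, -0.1, 20.3]
force: [1.1, -0.5, -0.8]
opening: 0.0502
```

Run:
```python
from h import *
print(tool([[.4335,.291,.015]]),ctrl.get_obs()['orientation'])
```

```text
[[-1.2135099  -2.81448434 71.64572298]] [-1.79986910e+02 -6.83313001e-02  2.02734377e+01]
```

Call:
jog_arm(motion=[{"offset": [-1,-3,30],"roll": 0,"hand": 50},{"offset": [-1,-3,55],"roll": 0,"hand": 50},{"offset": [-1,-3,71],"roll": 0,"hand": 50},{"offset": [-1,-3,71],"roll": 0,"hand": 50},{"offset": [-1,-3,71],"roll": 0,"hand": 20},{"offset": [-1,-3,71],"roll": 0,"hand": 20},{"offset": [-1,-3,71],"roll": 0,"hand": 20},{"offset": [-1,-3,71],"roll": 0,"hand": 20},{"offset": [-1,-3,71],"roll": 0,"hand": 20},{"offset": [-1,-3,71],"roll": 0,"hand": 20},{"offset": [-1,-3,71],"roll": 0,"hand": 20},{"offset": [-1,-3,45],"roll": 0,"hand": 20},{"offset": [-1,-3,10],"roll": 0,"hand": 20},{"offset": [-1,-3,-30],"roll": 0,"hand": 20},{"offset": [-1,-3,-50],"roll": 0,"hand": 20},{"offset": [-1,-3,-50],"roll": 0,"hand": 20}])

```text
clock: 38.97
tool_pos: [0.4346, 0.2933, 0.1416]
orientation: [-179.7, -0.5, 20.4]
force: [0.6, 0.1, -0.3]
opening: 0.0297
```

Run:
```python
from h import *
print(tool([[.691,.178,.06]]),ctrl.get_obs()['orientation'])
```

```text
[[199.53712406 197.63927874  82.48075579]] [-179.73239516   -0.50377918   20.35033322]
```

Call:
jog_arm(motion=[{"offset": [20,20,0],"roll": -0.12,"hand": 20},{"offset": [42,42,0],"roll": -0.24,"hand": 20},{"offset": [66,66,0],"roll": -0.36,"hand": 20},{"offset": [90,90,0],"roll": -0.48,"hand": 20},{"offset": [114,113,0],"roll": -0.6,"hand": 20},{"offset": [138,137,0],"roll": -0.72,"hand": 20},{"offset": [162,161,0],"roll": -0.84,"hand": 20},{"offset": [182,180,0],"roll": -0.96,"hand": 20},{"offset": [195,193,0],"roll": -1.08,"hand": 20},{"offset": [200,198,10],"roll": -1.136,"hand": 20},{"offset": [200,198,35],"roll": -1.136,"hand": 20},{"offset": [200,198,60],"roll": -1.136,"hand": 20},{"offset": [200,198,75],"roll": -1.136,"hand": 20},{"offset": [200,198,75],"roll": -1.136,"hand": 20},{"offset": [200,198,75],"roll": -1.136,"hand": 20}])

```text
clock: 40.22
tool_pos: [0.6883, 0.1743, 0.0601]
orientation: [-179.9, 0.1, 85.4]
force: [0.3, 0.7, 0.0]
opening: 0.0296
```

Run:
```python
from h import *
print(tool([[.691,.178,.046]]),ctrl.get_obs()['orientation'],ctrl.get_obs()['joint_pos'])
```

```text
[[ 3.92286816  2.38058359 14.06133601]] [-1.79919134e+02  6.52741295e-02  8.53890085e+01] [ 2.98850838e+01  3.18063552e+01 -5.81145754e+00  1.00831826e-02
 -5.24858028e+01  1.45497731e+02]
```

Call:
jog_arm(motion=[{"offset": [4,2,6],"roll": 0,"hand": 20},{"offset": [4,2,11],"roll": 0,"hand": 20},{"offset": [4,2,14],"roll": 0,"hand": 20},{"offset": [4,2,15],"roll": 0,"hand": 20},{"offset": [4,2,15],"roll": 0,"hand": 20}])

```text
clock: 40.63
tool_pos: [0.6913, 0.1788, 0.0463]
orientation: [179.9, -0.0, 85.4]
force: [-0.9, 1.1, 0.9]
opening: 0.0298
```

Call:
jog_arm(motion=[{"offset": [0,0,0],"roll": 0,"hand": 32},{"offset": [0,0,0],"roll": 0,"hand": 38},{"offset": [0,0,0],"roll": 0,"hand": 38},{"offset": [0,0,0],"roll": 0,"hand": 38},{"offset": [0,0,-15],"roll": 0,"hand": 38},{"offset": [0,0,-45],"roll": 0,"hand": 50},{"offset": [0,0,-80],"roll": 0,"hand": 50},{"offset": [0,0,-100],"roll": 0,"hand": 50},{"offset": [0,0,-100],"roll": 0,"hand": 50}])

```text
clock: 41.38
tool_pos: [0.6939, 0.1793, 0.1519]
orientation: [179.5, -0.2, 85.4]
force: [1.0, 0.2, 1.9]
opening: 0.0496
```

Run:
```python
from h import *
print(tool([[.4456,.1954,.1]]),ctrl.get_obs()['orientation'])
```

```text
[[  -3.94480917 -249.18327171   49.88790059]] [179.53644827  -0.20903299  85.42903676]
```

Call:
jog_arm(motion=[{"offset": [0,-20,0],"roll": 0.12,"hand": 50},{"offset": [0,-42,0],"roll": 0.24,"hand": 50},{"offset": [0,-66,0],"roll": 0.36,"hand": 50},{"offset": [-1,-90,0],"roll": 0.48,"hand": 50},{"offset": [-1,-115,0],"roll": 0.6,"hand": 50},{"offset": [-2,-140,0],"roll": 0.72,"hand": 50},{"offset": [-2,-165,0],"roll": 0.84,"hand": 50},{"offset": [-3,-190,0],"roll": 0.96,"hand": 50},{"offset": [-3,-213,0],"roll": 1.08,"hand": 50},{"offset": [-4,-232,0],"roll": 1.2,"hand": 50},{"offset": [-4,-244,20],"roll": 1.32,"hand": 50},{"offset": [-4,-247,45],"roll": 1.426,"hand": 50},{"offset": [-4,-247,55],"roll": 1.426,"hand": 50},{"offset": [-4,-247,55],"roll": 1.426,"hand": 50},{"offset": [-4,-247,55],"roll": 1.426,"hand": 50}])

```text
clock: 42.63
tool_pos: [0.4445, 0.1942, 0.0905]
orientation: [180.0, 0.0, 3.7]
force: [-1.0, 0.4, 0.7]
opening: 0.0496
```

Run:
```python
from h import *
print(tool([[.4456,.1954,.015]]),ctrl.get_obs()['orientation'])
```

```text
[[ 1.1972276  -1.17918856 75.54139917]] [1.79953262e+02 3.03396586e-02 3.74669737e+00]
```

Call:
jog_arm(motion=[{"offset": [1,-1,30],"roll": 0,"hand": 50},{"offset": [1,-1,58],"roll": 0,"hand": 50},{"offset": [1,-1,75],"roll": 0,"hand": 50},{"offset": [1,-1,75],"roll": 0,"hand": 50},{"offset": [1,-1,75],"roll": 0,"hand": 20},{"offset": [1,-1,75],"roll": 0,"hand": 20},{"offset": [1,-1,75],"roll": 0,"hand": 20},{"offset": [1,-1,75],"roll": 0,"hand": 20},{"offset": [1,-1,75],"roll": 0,"hand": 20},{"offset": [1,-1,75],"roll": 0,"hand": 20},{"offset": [1,-1,75],"roll": 0,"hand": 20},{"offset": [1,-1,45],"roll": 0,"hand": 20},{"offset": [1,-1,10],"roll": 0,"hand": 20},{"offset": [1,-1,-30],"roll": 0,"hand": 20},{"offset": [1,-1,-50],"roll": 0,"hand": 20},{"offset": [1,-1,-50],"roll": 0,"hand": 20},{"offset": [1,-1,-50],"roll": 0,"hand": 20}])

```text
clock: 44.05
tool_pos: [0.446, 0.196, 0.1426]
orientation: [-179.8, -0.2, 3.7]
force: [0.6, -0.3, -1.4]
opening: 0.0295
```

Run:
```python
from h import *
print(tool([[.631,.183,.06]]),ctrl.get_obs()['orientation'])
```

```text
[[183.52202652  25.1458987   83.09543604]] [-179.82017017   -0.18264318    3.68006643]
```

Call:
jog_arm(motion=[{"offset": [10,2,0],"roll": -0.12,"hand": 20},{"offset": [26,4,0],"roll": -0.24,"hand": 20},{"offset": [44,6,0],"roll": -0.36,"hand": 20},{"offset": [62,8,0],"roll": -0.48,"hand": 20},{"offset": [80,11,0],"roll": -0.6,"hand": 20},{"offset": [98,13,0],"roll": -0.72,"hand": 20},{"offset": [116,16,0],"roll": -0.84,"hand": 20},{"offset": [134,18,0],"roll": -0.96,"hand": 20},{"offset": [152,21,0],"roll": -1.08,"hand": 20},{"offset": [168,23,0],"roll": -1.2,"hand": 20},{"offset": [180,25,0],"roll": -1.32,"hand": 20},{"offset": [184,25,20],"roll": -1.427,"hand": 20},{"offset": [184,25,50],"roll": -1.427,"hand": 20},{"offset": [184,25,75],"roll": -1.427,"hand": 20},{"offset": [184,25,75],"roll": -1.427,"hand": 20},{"offset": [184,25,75],"roll": -1.427,"hand": 20}])

```text
clock: 45.38
tool_pos: [0.6293, 0.1813, 0.0635]
orientation: [-179.8, 0.2, 85.4]
force: [0.8, -0.9, 0.1]
opening: 0.0295
```

Run:
```python
from h import *
print(tool([[.631,.183,.046]]),ctrl.get_obs()['orientation'],ctrl.get_obs()['opening'])
```

```text
[[ 1.87743488  1.63372024 17.44260582]] [-1.79765321e+02  1.79201294e-01  8.54325465e+01] 0.02946858037865669
```

Call:
jog_arm(motion=[{"offset": [2,2,6],"roll": 0,"hand": 20},{"offset": [2,2,11],"roll": 0,"hand": 20},{"offset": [2,2,14],"roll": 0,"hand": 20},{"offset": [2,2,17],"roll": 0,"hand": 20},{"offset": [2,2,17],"roll": 0,"hand": 20},{"offset": [2,2,17],"roll": 0,"hand": 32},{"offset": [2,2,17],"roll": 0,"hand": 37},{"offset": [2,2,17],"roll": 0,"hand": 37},{"offset": [2,2,17],"roll": 0,"hand": 37},{"offset": [2,2,0],"roll": 0,"hand": 37},{"offset": [2,2,-30],"roll": 0,"hand": 37},{"offset": [2,2,-65],"roll": 0,"hand": 50},{"offset": [2,2,-85],"roll": 0,"hand": 50},{"offset": [2,2,-85],"roll": 0,"hand": 50},{"offset": [2,2,-85],"roll": 0,"hand": 50}])

```text
clock: 46.63
tool_pos: [0.6336, 0.1845, 0.1526]
orientation: [179.8, -0.1, 85.4]
force: [-0.7, -1.1, -1.0]
opening: 0.0495
```

Run:
```python
from h import *
print(tool([[.4165,.0594,.1]]),ctrl.get_obs()['orientation'])
```

```text
[[-142.11263311 -206.58949723   51.64098638]] [ 1.79834184e+02 -1.26750797e-01  8.54386712e+01]
```

Call:
jog_arm(motion=[{"offset": [-8,-12,-10],"roll": 0.12,"hand": 50},{"offset": [-18,-28,-10],"roll": 0.24,"hand": 50},{"offset": [-30,-45,-10],"roll": 0.36,"hand": 50},{"offset": [-42,-62,-10],"roll": 0.48,"hand": 50},{"offset": [-54,-80,-10],"roll": 0.6,"hand": 50},{"offset": [-66,-97,-10],"roll": 0.72,"hand": 50},{"offset": [-78,-115,-10],"roll": 0.84,"hand": 50},{"offset": [-90,-132,-10],"roll": 0.96,"hand": 50},{"offset": [-102,-150,-10],"roll": 1.08,"hand": 50},{"offset": [-114,-166,-10],"roll": 1.2,"hand": 50},{"offset": [-126,-182,-5],"roll": 1.32,"hand": 50},{"offset": [-136,-197,10],"roll": 1.44,"hand": 50},{"offset": [-142,-206,30],"roll": 1.56,"hand": 50},{"offset": [-142,-206,55],"roll": 1.636,"hand": 50},{"offset": [-142,-206,55],"roll": 1.636,"hand": 50},{"offset": [-142,-206,55],"roll": 1.636,"hand": 50}])

```text
clock: 47.97
tool_pos: [0.4153, 0.0582, 0.0947]
orientation: [179.8, 0.2, -8.1]
force: [0.8, 0.8, 0.5]
opening: 0.0501
```

Run:
```python
from h import *
print(tool([[.4165,.0594,.015]]),ctrl.get_obs()['orientation'])
```

```text
[[ 1.28548066 -1.59881981 79.71181171]] [ 1.79842662e+02  1.59243706e-01 -8.13460418e+00]
```

Call:
jog_arm(motion=[{"offset": [1,-1,30],"roll": 0,"hand": 50},{"offset": [1,-1,60],"roll": 0,"hand": 50},{"offset": [1,-1,79],"roll": 0,"hand": 50},{"offset": [1,-1,79],"roll": 0,"hand": 50},{"offset": [1,-1,79],"roll": 0,"hand": 20},{"offset": [1,-1,79],"roll": 0,"hand": 20},{"offset": [1,-1,79],"roll": 0,"hand": 20},{"offset": [1,-1,79],"roll": 0,"hand": 20},{"offset": [1,-1,79],"roll": 0,"hand": 20},{"offset": [1,-1,79],"roll": 0,"hand": 20},{"offset": [1,-1,79],"roll": 0,"hand": 20},{"offset": [1,-1,45],"roll": 0,"hand": 20},{"offset": [1,-1,10],"roll": 0,"hand": 20},{"offset": [1,-1,-30],"roll": 0,"hand": 20},{"offset": [1,-1,-60],"roll": 0,"hand": 20},{"offset": [1,-1,-60],"roll": 0,"hand": 20},{"offset": [1,-1,-60],"roll": 0,"hand": 20}])

```text
clock: 49.38
tool_pos: [0.4184, 0.0605, 0.1581]
orientation: [-179.8, -0.3, -8.3]
force: [-0.9, -0.9, -0.5]
opening: 0.03
```

Run:
```python
from h import *
print(tool([[.571,.188,.06]]),ctrl.get_obs()['orientation'])
```

```text
[[ 132.20903403 -147.77250398   99.37987751]] [-179.75546398   -0.25971804   -8.28210821]
```

Call:
jog_arm(motion=[{"offset": [6,-14,0],"roll": -0.12,"hand": 20},{"offset": [12,-30,0],"roll": -0.24,"hand": 20},{"offset": [20,-45,0],"roll": -0.36,"hand": 20},{"offset": [30,-60,0],"roll": -0.48,"hand": 20},{"offset": [42,-75,0],"roll": -0.6,"hand": 20},{"offset": [54,-88,0],"roll": -0.72,"hand": 20},{"offset": [66,-100,0],"roll": -0.84,"hand": 20},{"offset": [78,-110,0],"roll": -0.96,"hand": 20},{"offset": [90,-120,0],"roll": -1.08,"hand": 20},{"offset": [102,-128,0],"roll": -1.2,"hand": 20},{"offset": [114,-136,0],"roll": -1.32,"hand": 20},{"offset": [124,-144,0],"roll": -1.44,"hand": 20},{"offset": [132,-148,10],"roll": -1.56,"hand": 20},{"offset": [132,-148,40],"roll": -1.637,"hand": 20},{"offset": [132,-148,70],"roll": -1.637,"hand": 20},{"offset": [132,-148,90],"roll": -1.637,"hand": 20},{"offset": [132,-148,90],"roll": -1.637,"hand": 20},{"offset": [132,-148,90],"roll": -1.637,"hand": 20}])

```text
clock: 50.88
tool_pos: [0.5683, 0.1863, 0.064]
orientation: [-179.8, 0.2, 85.5]
force: [-0.2, -0.9, 0.2]
opening: 0.0297
```

Run:
```python
from h import *
print(tool([[.571,.188,.046]]),ctrl.get_obs()['orientation'],ctrl.get_obs()['opening'])
```

```text
[[ 1.94173462  2.65463575 18.02976358]] [-1.79820483e+02  1.58230594e-01  8.54982662e+01] 0.029741358139503696
```

Call:
jog_arm(motion=[{"offset": [2,2,6],"roll": 0,"hand": 20},{"offset": [2,2,11],"roll": 0,"hand": 20},{"offset": [2,2,15],"roll": 0,"hand": 20},{"offset": [2,2,18],"roll": 0,"hand": 20},{"offset": [2,2,18],"roll": 0,"hand": 20},{"offset": [2,2,18],"roll": 0,"hand": 32},{"offset": [2,2,18],"roll": 0,"hand": 37},{"offset": [2,2,18],"roll": 0,"hand": 37},{"offset": [2,2,18],"roll": 0,"hand": 37},{"offset": [2,2,0],"roll": 0,"hand": 37},{"offset": [2,2,-30],"roll": 0,"hand": 37},{"offset": [2,2,-70],"roll": 0,"hand": 50},{"offset": [2,2,-110],"roll": 0,"hand": 50},{"offset": [2,-20,-150],"roll": 0,"hand": 50},{"offset": [-20,-45,-180],"roll": 0,"hand": 50},{"offset": [-60,-60,-190],"roll": 0,"hand": 50},{"offset": [-100,-60,-190],"roll": 0,"hand": 50},{"offset": [-120,-60,-190],"roll": 0,"hand": 50},{"offset": [-120,-60,-190],"roll": 0,"hand": 50},{"offset": [-120,-60,-190],"roll": 0,"hand": 50}])

```text
clock: 52.55
tool_pos: [0.4999, 0.0711, 0.2562]
orientation: [179.9, -0.0, 85.4]
force: [-0.0, 0.2, 0.4]
opening: 0.0496
```

Run:
```python
from h import *
snap('wrist','w30');a=cv2.imread('pics/w30.png')[:250]
b=np.array(snap('side','s30')['img'])[:,:,::-1][90:270,100:340]
cv2.imwrite('pics/c30.png',np.vstack([cv2.resize(a,(720,352),interpolation=cv2.INTER_CUBIC),cv2.resize(np.hstack([b,b*0+80]),(720,240))]))
```

```text
(no output)
```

View pics/c30.png

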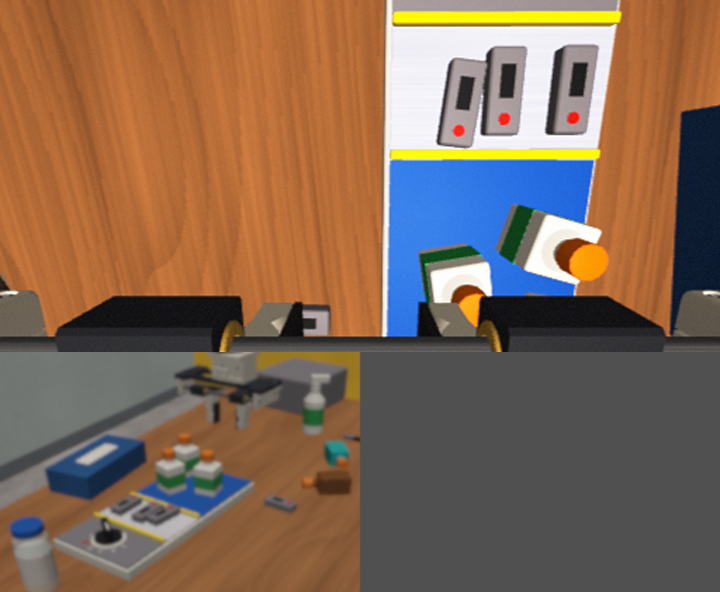

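Wrist and side views: three bottles upright, three cartridges face up on the lane at (460,103), (505,92) and (573,90), and the fourth on the table. The last one placed ended up turned slightly against its neighbour, so I'll check numerically.

Run:
```python
from h import *
np.set_printoptions(precision=1,suppress=True)
s=512/720
q=lambda p,z:px2w('w30',np.array(p)*s,z)[:,:2]*1000
# corners of top faces, z=.05
for n,c in(('K3',[[450,59],[484,63],[474,147],[439,140]]),('K2',[[491,47],[527,48],[519,133],[483,132]]),('K1',[[561,44],[598,46],[587,133],[550,130]])):
    p=q(c,.05); print(n,p.mean(0),np.linalg.norm(p-np.roll(p,-1,0),axis=1))
r1=q([[390,155],[599,155]],.038); r2=q([[393,17],[620,17]],.038); print('ribs',r1,r2,'lane c',(r1.mean(0)+r2.mean(0))/2)
```

```text
K3 [594.  176.1] [28.4 66.6 31.3 64. ]
K2 [630.3 182.8] [29.5 66.1 31.1 66.1]
K1 [688.  179.5] [30.5 67.6 32.4 66.6]
ribs [[531.9 138.7]
 [720.5 123.6]] [[541.  248.8]
 [728.9 233.8]] lane c [630.6 186.2]
```

K3 (≈(594,176)) sits about 13 mm off-centre with its end just beside the rib. To be sure it lies flat, I'll take it by its ends with the tips above rib height and shift it to the lane's middle.

Run:
```python
from h import *
np.set_printoptions(precision=1,suppress=True)
s=512/720
p=px2w('w30',np.array([[467,61],[456.5,143.5]])*s,.05); d=p[0]-p[1]; print(p*1000,np.degrees(np.arctan2(d[1],d[0])))
print(tool(p.mean(0)-[0,0,-.05]),ctrl.get_obs()['orientation'])
```

```text
[[598.8 208.4  50. ]
 [589.2 143.8  50. ]] 81.54683589012805
[[110.7  85.2 155.6]] [180.   -0.   85.5]
```

Call:
jog_arm(motion=[{"offset": [8,6,0],"roll": 0.12,"hand": 86},{"offset": [16,12,0],"roll": 0.24,"hand": 86},{"offset": [24,18,0],"roll": 0.36,"hand": 86},{"offset": [32,25,0],"roll": 0.48,"hand": 86},{"offset": [40,31,0],"roll": 0.6,"hand": 86},{"offset": [48,37,0],"roll": 0.72,"hand": 86},{"offset": [56,43,0],"roll": 0.84,"hand": 86},{"offset": [64,50,0],"roll": 0.96,"hand": 86},{"offset": [74,57,0],"roll": 1.08,"hand": 86},{"offset": [84,65,0],"roll": 1.2,"hand": 86},{"offset": [94,72,0],"roll": 1.32,"hand": 86},{"offset": [104,80,10],"roll": 1.44,"hand": 86},{"offset": [111,85,40],"roll": 1.56,"hand": 86},{"offset": [111,85,75],"roll": 1.64,"hand": 86},{"offset": [111,85,110],"roll": 1.64,"hand": 86},{"offset": [111,85,140],"roll": 1.64,"hand": 86},{"offset": [111,85,155],"roll": 1.64,"hand": 86},{"offset": [111,85,155],"roll": 1.64,"hand": 86},{"offset": [111,85,155],"roll": 1.64,"hand": 86}])

```text
clock: 54.23
tool_pos: [0.5933, 0.1769, 0.0994]
orientation: [179.9, 0.1, -8.4]
force: [-1.0, 0.1, 1.1]
opening: 0.0863
```

Run:
```python
from h import *
print(tool([[.594,.1761,.052]]),ctrl.get_obs()['orientation'],ctrl.get_obs()['opening'])
```

```text
[[ 0.88760655  0.54811412 47.43179128]] [ 1.79878523e+02  1.03940714e-01 -8.39418352e+00] 0.08633327131119439
```

Call:
jog_arm(motion=[{"offset": [1,0,25],"roll": 0,"hand": 86},{"offset": [1,0,42],"roll": 0,"hand": 86},{"offset": [1,0,47],"roll": 0,"hand": 86},{"offset": [1,0,47],"roll": 0,"hand": 68},{"offset": [1,0,47],"roll": 0,"hand": 68},{"offset": [1,0,47],"roll": 0,"hand": 68},{"offset": [1,0,47],"roll": 0,"hand": 68},{"offset": [1,0,47],"roll": 0,"hand": 68},{"offset": [1,0,47],"roll": 0,"hand": 68}])

```text
clock: 54.98
tool_pos: [0.5956, 0.1767, 0.0553]
orientation: [-179.9, -0.1, -8.4]
force: [-0.4, 0.3, 6.1]
opening: 0.0695
```

Call:
jog_arm(motion=[{"offset": [0,0,-3],"roll": 0,"hand": 68},{"offset": [-4,-4,-3],"roll": 0,"hand": 68},{"offset": [-10,-8,-3],"roll": -0.03,"hand": 68},{"offset": [-16,-12,-3],"roll": -0.07,"hand": 68},{"offset": [-16,-12,-3],"roll": -0.07,"hand": 68},{"offset": [-16,-12,0],"roll": -0.07,"hand": 68},{"offset": [-16,-12,0],"roll": -0.07,"hand": 68},{"offset": [-16,-12,0],"roll": -0.07,"hand": 86},{"offset": [-16,-12,0],"roll": -0.07,"hand": 86},{"offset": [-16,-12,0],"roll": -0.07,"hand": 86},{"offset": [-16,-12,0],"roll": -0.07,"hand": 86},{"offset": [-16,-12,-30],"roll": -0.07,"hand": 86},{"offset": [-16,-12,-70],"roll": -0.07,"hand": 86},{"offset": [-50,-12,-110],"roll": -0.07,"hand": 70},{"offset": [-90,-40,-150],"roll": -0.07,"hand": 60},{"offset": [-130,-70,-170],"roll": -0.07,"hand": 50},{"offset": [-150,-70,-180],"roll": -0.07,"hand": 50},{"offset": [-150,-70,-180],"roll": -0.07,"hand": 50},{"offset": [-150,-70,-180],"roll": -0.07,"hand": 50}])

```text
clock: 56.57
tool_pos: [0.4551, 0.2696, 0.2368]
orientation: [-179.8, -0.2, -4.3]
force: [0.1, 0.2, -0.2]
opening: 0.0526
```

Run:
```python
from h import *
np.set_printoptions(precision=1,suppress=True)
snap('wrist','w31'); f='w31'
h=cv2.cvtColor(cv2.imread('pics/w31.png'),cv2.COLOR_BGR2HSV)
def blobs(nm,m,lo,hi,z):
    n,l,st,c=cv2.connectedComponentsWithStats(m)
    for i in range(1,n):
        if lo<st[i,4]<hi and c[i][1]<235: print(nm,c[i],st[i].tolist(),px2w(f,c[i],z)[0,:2]*1000)
blobs('red',cv2.inRange(h,(0,200,130),(4,255,255))|cv2.inRange(h,(175,200,130),(180,255,255)),6,600,.05)
blobs('blk',cv2.inRange(h,(0,0,0),(180,255,50)),50,4000,.05)
blobs('white',cv2.inRange(h,(0,0,225),(180,30,255)),5,3000,.076)
a=cv2.imread('pics/w31.png')[:240]
```

```text
red [345.7   1.6] [342, 0, 9, 5, 34] [628.2 161.5]
red [339.   54.6] [336, 51, 7, 9, 50] [577.1 168.4]
red [473.5 188.2] [471, 185, 6, 7, 32] [411.    0.8]
blk [197.7   4.4] [194, 0, 10, 14, 78] [637.5 318. ]
blk [220.4  15. ] [197, 0, 47, 33, 908] [625.8 295.1]
blk [321.3  18. ] [292, 16, 61, 4, 181] [614.8 187.4]
blk [461.2 169.2] [453, 146, 17, 49, 309] [436.6  18.9]
blk [478.7 166.5] [473, 158, 12, 18, 144] [438.4  -2. ]
blk [400.5 232.5] [338, 211, 174, 79, 3822] [357.3  87.7]
blk [257.4 233. ] [162, 215, 189, 27, 839] [370.1 274. ]
white [221.  23.] [189, 0, 61, 39, 521] [610.8 292.7]
white [203.7   7.1] [198, 0, 13, 16, 76] [625.9 308.2]
white [498.6  29.2] [487, 0, 25, 59, 1144] [584.4  17.6]
white [186.9  21.5] [183, 19, 9, 6, 28] [614.7 326.3]
white [21.9 20.9] [20, 20, 4, 3, 9] [627.6 490.1]
white [56.3 78.1] [34, 25, 54, 137, 1117] [572.6 469.9]
white [200.6  39.8] [198, 36, 6, 9, 25] [597.2 314.9]
white [220.8  46.8] [220, 42, 3, 10, 25] [589.3 295.2]
white [ 82.3 159.2] [81, 156, 4, 7, 10] [486.3 463.1]
white [ 84.8 165.8] [84, 164, 3, 5, 6] [478.6 462. ]
white [ 85.8 177.7] [85, 176, 3, 4, 6] [465.  464.1]
white [ 88.1 183.6] [87, 181, 3, 6, 9] [457.9 463.1]
white [  8.  207.2] [5, 207, 6, 2, 8] [436.4 564.4]
white [503.  207.2] [501, 207, 6, 2, 8] [393.9 -16.1]
```

Call:
jog_arm(motion=[{"offset": [30,-10,0],"roll": 0,"hand": 50},{"offset": [50,-10,0],"roll": 0,"hand": 50},{"offset": [50,-10,0],"roll": 0,"hand": 50},{"offset": [50,-10,0],"roll": 0,"hand": 50}])

```text
clock: 56.95
tool_pos: [0.5079, 0.2725, 0.2317]
orientation: [179.9, 0.1, -4.6]
force: [-0.8, -0.0, -0.2]
opening: 0.0498
```

Run:
```python
from h import *
snap('wrist','w32');a=cv2.imread('pics/w32.png')[:240]
p=w2px('w32',[.632,.30,.05])[0]; print(p)
x0=int(max(0,p[0]-110));y0=int(max(0,p[1]-70));print(x0,y0)
c=a[y0:y0+165,x0:x0+220];cv2.imwrite('pics/c32.png',cv2.resize(c,None,fx=3.6,fy=3.6,interpolation=cv2.INTER_CUBIC))
```

```text
[220.74675314  60.4222068 ]
110 0
```

View pics/c32.png

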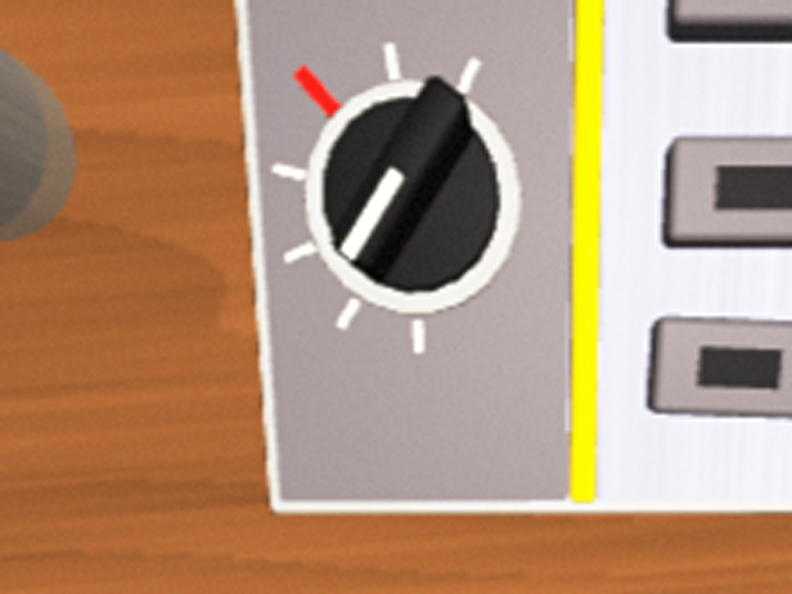

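Cartridges lie separately on the lane. The pointer runs from (397,173) to (347,255), near the second mark, and the red mark is at (316,92). The sanitiser is close on the left, so I'll check clearance before turning.

Run:
```python
from h import *
np.set_printoptions(precision=1,suppress=True)
q=lambda p,z:px2w('w32',np.array(p)/3.6+[110,0],z)*1000
a=q([[397,173],[347,255]],.076);d=a[1]-a[0];py=np.degrees(np.arctan2(d[1],d[0]))
print('axis,tip',a,'pointer yaw',py,'len',np.linalg.norm(d))
bar=q([[438,80],[348,258]],.076);print('bar ends',bar,'mid',bar.mean(0))
c=q([[412,197]],.042)[0];print('disc c',c)
m=q([[418,337],[347,314],[298,252],[288,172],[316,92],[392,60],[469,76]],.03)-c
print('mark yaws',np.degrees(np.arctan2(m[:,1],m[:,0])))
print('slab corner',q([[272,511]],.03))
print('sanit side/scene',px2w('side0',[[198*.64,412*.64]],0)*1000,px2w('scene0',[[571*.64,239*.64]],0)*1000,'w32 edge',q([[73,145]],.1),q([[73,145]],.0),q([[73,145]],.12))
print('axis in tool',tool(np.r_[(a[0][:2])/1000,.062]))
```

```text
axis,tip [[639.  296.5  76. ]
 [619.2 313.   76. ]] pointer yaw 140.38013514693748 len 25.802286292926023
bar ends [[661.  282.9  76. ]
 [618.3 312.8  76. ]] mid [639.7 297.8  76. ]
disc c [638.8 296.   42. ]
mark yaws [174.7 140.  105.7  72.4  38.7   4.1 -30.1]
slab corner [[545.4 356.5  30. ]]
sanit side/scene [[680.1 442.2   0. ]] [[678.7 443.4   0. ]] w32 edge [[647. 375. 100.]] [[672. 414.   0.]] [[642.1 367.2 120. ]]
axis in tool [[129.7 -34.8 169.7]]
```

Axis at (639, 297) and pointer at 0.60 rad, so it needs +1.8 rad clockwise. The jar is 151 mm away, leaving about 17 mm clearance for the body sweep. Going to the bar.

Call:
jog_arm(motion=[{"offset": [30,-8,0],"roll": 0.12,"hand": 40},{"offset": [60,-16,0],"roll": 0.24,"hand": 40},{"offset": [95,-25,0],"roll": 0.36,"hand": 40},{"offset": [125,-34,20],"roll": 0.48,"hand": 40},{"offset": [130,-35,50],"roll": 0.6,"hand": 40},{"offset": [130,-35,85],"roll": 0.62,"hand": 40},{"offset": [130,-35,115],"roll": 0.62,"hand": 40},{"offset": [130,-35,130],"roll": 0.62,"hand": 40},{"offset": [130,-35,130],"roll": 0.62,"hand": 40},{"offset": [130,-35,130],"roll": 0.62,"hand": 40}])

```text
clock: 57.83
tool_pos: [0.6389, 0.2977, 0.1028]
orientation: [179.9, 0.0, -40.0]
force: [0.5, 0.7, 0.7]
opening: 0.0404
```

Run:
```python
from h import *
print(tool([[.6392,.2968,.061]]),ctrl.get_obs()['orientation'],ctrl.get_obs()['opening'])
```

```text
[[ 0.76376784  0.38391844 41.77578732]] [ 1.79865387e+02  8.49545256e-03 -3.99771309e+01] 0.04035386111175918
```

Call:
jog_arm(motion=[{"offset": [1,0,20],"roll": 0,"hand": 40},{"offset": [1,0,35],"roll": 0,"hand": 40},{"offset": [1,0,41],"roll": 0,"hand": 40},{"offset": [1,0,41],"roll": 0,"hand": 40},{"offset": [1,0,41],"roll": 0,"hand": 8},{"offset": [1,0,41],"roll": 0,"hand": 8},{"offset": [1,0,41],"roll": 0,"hand": 8},{"offset": [1,0,41],"roll": 0,"hand": 8},{"offset": [1,0,41],"roll": 0,"hand": 8},{"offset": [1,0,41],"roll": 0,"hand": 8},{"offset": [1,0,41],"roll": 0,"hand": 8},{"offset": [1,0,41],"roll": 0,"hand": 8}])

```text
clock: 58.83
tool_pos: [0.6405, 0.2978, 0.0634]
orientation: [-180.0, -0.0, -40.0]
force: [-0.6, -0.5, 6.2]
opening: 0.0139
```

Call:
jog_arm(motion=[{"offset": [0,0,0],"roll": 0.1,"hand": 8},{"offset": [0,0,0],"roll": 0.2,"hand": 8},{"offset": [0,0,0],"roll": 0.32,"hand": 8},{"offset": [0,0,0],"roll": 0.44,"hand": 8},{"offset": [0,0,0],"roll": 0.56,"hand": 8},{"offset": [0,0,0],"roll": 0.68,"hand": 8},{"offset": [0,0,0],"roll": 0.8,"hand": 8},{"offset": [0,0,0],"roll": 0.92,"hand": 8},{"offset": [0,0,0],"roll": 1.04,"hand": 8},{"offset": [0,0,0],"roll": 1.16,"hand": 8},{"offset": [0,0,0],"roll": 1.28,"hand": 8},{"offset": [0,0,0],"roll": 1.4,"hand": 8},{"offset": [0,0,0],"roll": 1.52,"hand": 8},{"offset": [0,0,0],"roll": 1.64,"hand": 8},{"offset": [0,0,0],"roll": 1.74,"hand": 8},{"offset": [0,0,0],"roll": 1.8,"hand": 8},{"offset": [0,0,0],"roll": 1.8,"hand": 8},{"offset": [0,0,0],"roll": 1.8,"hand": 8}])

```text
clock: 60.33
tool_pos: [0.6411, 0.2978, 0.0634]
orientation: [-180.0, 0.1, -143.0]
force: [2.6, -1.7, 5.5]
opening: 0.014
```

Call:
jog_arm(motion=[{"offset": [0,0,0],"roll": 0,"hand": 24},{"offset": [0,0,0],"roll": 0,"hand": 40},{"offset": [0,0,0],"roll": 0,"hand": 40},{"offset": [0,0,0],"roll": 0,"hand": 40},{"offset": [0,0,0],"roll": 0,"hand": 40},{"offset": [0,0,-30],"roll": 0,"hand": 40},{"offset": [0,0,-70],"roll": 0,"hand": 40},{"offset": [0,0,-110],"roll": 0,"hand": 40},{"offset": [0,0,-150],"roll": 0,"hand": 40},{"offset": [0,0,-170],"roll": 0,"hand": 40},{"offset": [0,0,-170],"roll": 0,"hand": 40}])

```text
clock: 61.25
tool_pos: [0.6424, 0.2988, 0.2397]
orientation: [-179.9, 0.6, -143.1]
force: [0.1, -0.2, -0.5]
opening: 0.0402
```

Run:
```python
from h import *
print(tool([[.53,.2,.27]]),ctrl.get_obs()['orientation'])
```

```text
[[148.88944159 -11.42169174 -31.77663558]] [-179.94010111    0.55889848 -143.05929958]
```

Move to a viewpoint (yaw ≈ −5°, TCP ≈ (0.48, 0.20, 0.27)) that covers dial, lane and mat.

Call:
jog_arm(motion=[{"offset": [15,-1,-10],"roll": -0.12,"hand": 40},{"offset": [30,-2,-20],"roll": -0.24,"hand": 40},{"offset": [45,-3,-30],"roll": -0.36,"hand": 40},{"offset": [60,-4,-30],"roll": -0.48,"hand": 40},{"offset": [75,-5,-30],"roll": -0.6,"hand": 40},{"offset": [90,-6,-30],"roll": -0.72,"hand": 40},{"offset": [105,-7,-30],"roll": -0.84,"hand": 40},{"offset": [120,-8,-30],"roll": -0.96,"hand": 40},{"offset": [135,-9,-30],"roll": -1.08,"hand": 40},{"offset": [149,-11,-30],"roll": -1.2,"hand": 40},{"offset": [160,-16,-30],"roll": -1.32,"hand": 40},{"offset": [170,-22,-30],"roll": -1.44,"hand": 40},{"offset": [180,-28,-30],"roll": -1.56,"hand": 40},{"offset": [189,-41,-30],"roll": -1.68,"hand": 40},{"offset": [189,-41,-30],"roll": -1.8,"hand": 40},{"offset": [189,-41,-30],"roll": -1.92,"hand": 40},{"offset": [189,-41,-30],"roll": -2.04,"hand": 40},{"offset": [189,-41,-30],"roll": -2.16,"hand": 40},{"offset": [189,-41,-30],"roll": -2.28,"hand": 40},{"offset": [189,-41,-30],"roll": -2.4,"hand": 40}])

```text
clock: 62.92
tool_pos: [0.5134, 0.1513, 0.2623]
orientation: [180.0, 0.0, -5.3]
force: [0.3, -0.1, 0.4]
opening: 0.0399
```

Call:
jog_arm(motion=[{"offset": [0,0,0],"roll": 0,"hand": 40},{"offset": [0,0,0],"roll": 0,"hand": 40},{"offset": [0,0,0],"roll": 0,"hand": 40}])

```text
clock: 63.17
tool_pos: [0.5135, 0.1513, 0.2624]
orientation: [180.0, 0.0, -5.8]
force: [0.3, 1.3, 0.4]
opening: 0.0401
```

Run:
```python
from h import *
np.set_printoptions(precision=1,suppress=True)
snap('wrist','w40'); f='w40'
im=cv2.imread('pics/w40.png');h=cv2.cvtColor(im,cv2.COLOR_BGR2HSV)
print(w2px(f,[[.639,.297,.076],[.63,.186,.05],[.66,.053,.14],[.675,-.033,.14],[.578,.027,.14]]))
# pointer: white pixels on bar top plane within 30 mm of axis
w=cv2.inRange(h,(0,0,200),(180,50,255)); ys,xs=np.nonzero(w); P=px2w(f,np.c_[xs,ys].astype(float),.076)[:,:2]*1000-[639.2,296.8]
r=np.hypot(*P.T); Q=P[r<24]; print('pointer n',len(Q),'mean',Q.mean(0) if len(Q) else None,'yaw',np.degrees(np.arctan2(Q[:,1].mean(),Q[:,0].mean())) if len(Q) else None)
def blobs(nm,m,lo,hi,z):
    n,l,st,c=cv2.connectedComponentsWithStats(m)
    for i in range(1,n):
        if lo<st[i,4]<hi and c[i][1]<235: print(nm,c[i],st[i].tolist(),px2w(f,c[i],z)[0,:2]*1000)
blobs('red',cv2.inRange(h,(0,200,130),(4,255,255))|cv2.inRange(h,(175,200,130),(180,255,255)),6,600,.05)
blobs('blk',cv2.inRange(h,(0,0,0),(180,255,50)),50,1500,.05)
blobs('cap',cv2.inRange(h,(5,200,200),(18,255,255)),80,4000,.14)
snap('side','s40');bands('s40');bands('s22');snap('scene','sc40');bands('sc40')
for n in('s','sc'):
    o=cv2.imread(f"pics/{'side0' if n=='s' else 'scene0'}.png").astype(int);e=cv2.imread(f'pics/{n}40.png').astype(int)
    m=(np.abs(o-e).max(2)>40).astype(np.uint8);k,l,st,c=cv2.connectedComponentsWithStats(m)
    print(n,[st[i].tolist() for i in range(1,k) if st[i,4]>60])
```

```text
[[114.7  72.5]
 [217.   73.3]
 [352.1   5.7]
 [455.5 -26.5]
 [381.  102.1]]
pointer n 217 mean [1.9 7.8] yaw 75.97399576978339
red [234.8  16.6] [232, 13, 7, 8, 49] [688.4 157.1]
red [104.3  48.9] [100, 45, 11, 9, 35] [670.2 315.1]
red [237.5  71.2] [235, 68, 6, 8, 40] [629.8 161. ]
red [236.6 116.9] [234, 114, 6, 7, 36] [576.8 168.5]
blk [208.8  17.4] [199, 12, 21, 11, 206] [690.6 187.2]
blk [217.7  33.2] [190, 32, 56, 3, 109] [673.3 179.1]
blk [212.3  71.9] [203, 68, 20, 9, 172] [632.1 191.4]
blk [213.  116.5] [204, 113, 19, 8, 152] [580.2 198. ]
blk [256.2 232.7] [183, 215, 147, 27, 720] [416.5 160. ]
cap [343.9  16.2] [333, 0, 30, 26, 86] [652.7  60.1]
cap [379.2 103.5] [368, 86, 28, 30, 107] [576.9  28.6]
cap [453.3 219.3] [444, 208, 19, 20, 219] [452.5 -50.1]
green [([303, 133, 13, 12], 131), ([205, 182, 18, 10], 116), ([230, 182, 17, 11], 109)]
orange []
green [([303, 133, 13, 12], 131), ([205, 182, 18, 10], 116), ([230, 182, 17, 11], 111)]
orange []
green [([152, 329, 18, 14], 89)]
orange []
s [[149, 0, 58, 35, 1723], [184, 0, 124, 119, 3522], [371, 0, 141, 159, 14085], [194, 32, 18, 45, 598], [465, 58, 47, 196, 4040], [209, 104, 55, 46, 854], [218, 138, 13, 17, 117], [272, 145, 26, 38, 652], [244, 152, 23, 20, 303], [204, 159, 45, 40, 1205], [311, 158, 8, 16, 95], [395, 162, 13, 31, 250], [173, 198, 22, 15, 202], [187, 203, 35, 22, 442], [267, 210, 22, 14, 169], [161, 216, 20, 11, 108], [415, 221, 22, 11, 113], [236, 231, 24, 14, 206], [221, 252, 26, 13, 253]]
sc [[104, 0, 38, 80, 2046], [153, 0, 123, 107, 4110], [276, 0, 41, 20, 616], [256, 13, 104, 238, 11825], [105, 104, 14, 30, 186], [237, 177, 18, 17, 162], [204, 239, 36, 29, 591], [172, 251, 11, 25, 155], [156, 254, 11, 23, 140], [235, 264, 31, 37, 609], [187, 291, 37, 31, 650]]
```

Run:
```python
from h import *
np.set_printoptions(precision=1,suppress=True)
f='w40';im=cv2.imread('pics/w40.png');h=cv2.cvtColor(im,cv2.COLOR_BGR2HSV)
w=cv2.inRange(h,(0,0,150),(180,60,255))[30:110,75:155]
n,l,st,c=cv2.connectedComponentsWithStats(w,connectivity=4)
for i in range(1,n):
    if st[i,4]>8:
        ys,xs=np.nonzero(l==i);P=px2w(f,np.c_[xs+75,ys+30].astype(float),.076)[:,:2]*1000
        d=np.linalg.svd(P-P.mean(0),full_matrices=False)[2][0]
        print(st[i].tolist(),'centre rel axis',P.mean(0)-[639.2,296.8],'dir',np.degrees(np.arctan2(d[1],d[0])))
g=cv2.cvtColor(im,cv2.COLOR_BGR2GRAY)[40:104:2,84:146]
print('\n'.join(''.join(' .:-=+*#%@'[min(9,v//26)] for v in r) for r in g))
# bottles B in side view
print(w2px('s40',[[.675,-.033,.14],[.675,-.033,.06]]))
s=cv2.imread('pics/s40.png');
for p in w2px('s40',[[.675,-.033,.14-.01],[.66,.053,.13],[.578,.027,.13]]).astype(int): print(p,s[p[1]-1:p[1]+2,p[0]-1:p[0]+2].reshape(-1,3).mean(0)[::-1])
```

```text
[10, 0, 70, 80, 3165] centre rel axis [ 6.3 -7.9] dir 156.6057290564429
==+#*+++++++++++++++++++++++++++++++*%@@#+++++++*++++++++++**+
==+%#++++++++++++++++++++++++++++++++*@@%*++++++*++++++++*%@@#
===##*+++++++++++==++++++++++++++++++*%@@#++++++++*+*+++*#@@%*
===*#*++++++++++----=+++++++++++++++++*@@%**++++++++++++*@@%*+
===+%#+++++++++++=----=+++++++++++**#%%@@@@@@@@@@@%#*+++#@@#+*
===+##*++++++++++=------=++++++*#@@@@@@@@@@@@@@@@@@@@@@%***+++
=+==*#*+++++*#+:  . ...:--=+#%@@@@@#+=--:::::-=#@@@@@@@@@@@%*+
+===+%#++++#@@@@=...      .-#@@%=:.................:=#@@@@@@@%
====+##*+++=*@@@@@=....          ......................-#@@@@@
=====*#*++=: :*@@@@@=....          .......................=%@@
=====+%#+++=:  :*@@@@@=....          . ................... .+@
======##*++++=:  :*@@@@%=....          .......................
======+#*++++++=:. :*@@@@%=....           ....................
======+%#++++++++=:  :*@@@@%=....          ...................
=======##*++#%%#***=:  :*@@@@%=....          .................
=======*#*++#@@@@@@@@#-. :*@@@@%-....          ...............
=======+%#+++++++***
[... 408 characters left out ...]
.        ...
=========+##*+++++++++*#@#=. .........  ............          
==========*#*+++++++*%@@@@@*. .........   .........           
==========+%#+++*%@@@@@#*#@@%=. .........   .....             
==========+##*+++*%#*+++++#@@@#=.  .........                  
===========*#*+++++++++++++*#@@@%*:.. .........             .+
===========+%#+++++++++++++++*#@@@@%*-.  ..............  .-*@@
============##*++++++++++++++++**%@@@@@@#+-:::...  ..:=*%@@@@@
============*#*++++++++++++*+++++++#%@@@@@@@@@@@@@@@@@@@@@@@@@
============+%#++++++++++++++++++*%@@#+*%@@@@@@@@@@@@@@@@@%#*+
[[223.4 152. ]
 [224.6 172.4]]
[223 154] [131.9 102.6  83.8]
[212 165] [171.8  94.1  32.8]
[238 167] [166.6  90.7  31.2]
```

Run:
```python
from h import *
a=px2w('w40',[[113.3,71.5],[97.5,54.5]],.076);d=a[1]-a[0];y=np.degrees(np.arctan2(d[1],d[0]));print('pointer yaw',y,'dial rad',np.radians(175.2-y), a*1000)
for n in('s30','s40'):
    s=snap('side','s41')['img'] if n=='s40' else None
    if s is None: continue
    h=cv2.cvtColor(np.array(s),cv2.COLOR_RGB2HSV)
    m=cv2.inRange(h,(6,150,130),(16,255,255))[130:200,190:270];k,l,st,c=cv2.connectedComponentsWithStats(m)
    print([(st[i].tolist(),c[i]+[190,130]) for i in range(1,k) if st[i,4]>6])
```

```text
pointer yaw 34.94319463378913 dial rad 2.4479430519692307 [[640.19619785 298.27953481  76.        ]
 [659.11436962 311.49824842  76.        ]]
[([41, 0, 39, 53, 1042], array([254.46833013, 155.80038388])), ([0, 13, 35, 49, 493], array([206.05679513, 162.48884381]))]
```

The dial reads about 2.40–2.45 rad. One last check on the bottles from a wrist view over the mat.

Call:
jog_arm(motion=[{"offset": [-15,30,-10],"roll": 0,"hand": 40},{"offset": [-30,65,-20],"roll": 0,"hand": 40},{"offset": [-40,100,-20],"roll": 0,"hand": 40},{"offset": [-40,130,-20],"roll": 0,"hand": 40},{"offset": [-40,130,-20],"roll": 0,"hand": 40},{"offset": [-40,130,-20],"roll": 0,"hand": 40}])

```text
clock: 63.87
tool_pos: [0.4609, 0.0247, 0.2831]
orientation: [-180.0, -0.1, -5.8]
force: [0.0, -0.1, -0.5]
opening: 0.0401
```

Run:
```python
from h import *
np.set_printoptions(precision=0,suppress=True)
snap('wrist','w50');im=cv2.imread('pics/w50.png');h=cv2.cvtColor(im,cv2.COLOR_BGR2HSV)
m=cv2.inRange(h,(5,210,90),(18,255,255));m=cv2.morphologyEx(m,cv2.MORPH_OPEN,np.ones((3,3)))
n,l,st,c=cv2.connectedComponentsWithStats(m)
for i in range(1,n):
    if st[i,4]>100: print('cap',st[i].tolist(),px2w('w50',c[i],.135)[0]*1000)
m=cv2.inRange(h,(0,0,235),(180,25,255));n,l,st,c=cv2.connectedComponentsWithStats(m)
for i in range(1,n):
    if st[i,4]>300: print('white',st[i].tolist(),px2w('w50',c[i],.104)[0]*1000)
print(w2px('w50',[[.66,.053,.14],[.675,-.033,.14],[.578,.027,.14]]))
```

```text
cap [348, 177, 23, 22, 351] [437. -88. 135.]
cap [442, 189, 25, 21, 329] [ 412. -193.  135.]
white [18, 0, 303, 124, 6148] [589. 145. 104.]
white [180, 0, 46, 15, 390] [640.  56. 104.]
white [14, 8, 46, 70, 469] [619. 239. 104.]
white [220, 38, 48, 53, 1121] [578.  24. 104.]
white [0, 374, 159, 6, 948] [173. 321. 104.]
[[201. -36.]
 [297. -68.]
 [241.  60.]]
```

Call:
jog_arm(motion=[{"offset": [35,0,0],"roll": 0,"hand": 40},{"offset": [70,0,0],"roll": 0,"hand": 40},{"offset": [95,0,0],"roll": 0,"hand": 40},{"offset": [95,0,0],"roll": 0,"hand": 40},{"offset": [95,0,0],"roll": 0,"hand": 40}])

```text
clock: 64.33
tool_pos: [0.5567, 0.0174, 0.2809]
orientation: [179.9, 0.1, -5.6]
force: [-0.1, -0.3, 0.1]
opening: 0.04
```

Run:
```python
from h import *
np.set_printoptions(precision=0,suppress=True)
f='w51'
snap('wrist',f);im=cv2.imread('pics/w51.png');h=cv2.cvtColor(im,cv2.COLOR_BGR2HSV)
m=cv2.inRange(h,(5,230,190),(20,255,255));m=cv2.morphologyEx(m,cv2.MORPH_OPEN,np.ones((3,3)))
n,l,st,c=cv2.connectedComponentsWithStats(m)
for i in range(1,n):
    if st[i,4]>100: print('cap',st[i].tolist(),px2w(f,c[i],.14)[0]*1000)
print(w2px(f,[[.66,.053,.14],[.675,-.033,.14],[.578,.027,.14]]))
P=w2px(f,[[.66,.053,.14],[.675,-.033,.14]]).astype(int)
for p in P: print(h[p[1]-1,p[0]])
m=cv2.inRange(h,(0,0,200),(180,40,255));n,l,st,c=cv2.connectedComponentsWithStats(m)
for i in range(1,n):
    if 300<st[i,4]<3000 and c[i][1]<200: print('white',st[i].tolist(),px2w(f,c[i],.104)[0]*1000)
```

```text
cap [194, 66, 24, 28, 402] [657.  58. 140.]
cap [234, 146, 24, 23, 383] [579.  26. 140.]
[[208.  78.]
 [296.  52.]
 [244. 159.]]
[ 20 228 253]
[ 20 215 253]
white [173, 29, 148, 157, 1727] [652. -28. 104.]
white [187, 56, 51, 54, 1200] [658.  52. 104.]
white [28, 86, 45, 62, 482] [639. 237. 104.]
white [223, 129, 47, 45, 1018] [583.  24. 104.]
```

All three caps are at their expected height and place; the pixel at B's expected cap top is orange. Handing in.

```bash
python3 -c "
from plant import order; print(order.close_job())"
```

```text
the job is handed in; nothing more can be done
None
```

The job is handed in at about 64 s of the 210 s limit: three bottles stand on the mat, three cartridges lie on the lane and the dial is at the red mark.

- **Bottles:** I stood each one up by gripping its cap lightly so the heavy base could swing down. My last estimates put them at about (39, 32), (60, −53) and (−41, 0) mm in the mat frame, all inside the limits. The second one's final check was only its cap colour showing at the expected spot; the cap was not separately measured there.
- **Cartridges:** Three lie face up and separated on the lane, each within about 15 mm of its centre line in y; the fourth is still on the table. The last one placed was found turned against its neighbour near a rib, so I took it by its ends and moved it back towards the middle.
- **Dial:** I turned it by 1.8 rad. From the starting angle that gives 2.40 rad, and the last picture gave about 2.45; both are inside 2.25–2.55.
- **Disagreements and misses:**
  - A full grip and a grip on just the cap tip both failed to tip the first bottle.
  - During those tries, the turquoise look-alike was nudged and turned slightly. It is not one of the judged bystanders.
  - The listed bystanders were not approached closely, and nothing I saw suggests they moved, but I did not measure each one at the end.

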